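# Set a handle scale in the drilling jig and index the drill guide

### The job

Lay the thin loose hardwood scale into the fenced bed of the drilling jig and press it down firmly so that it sits flat and level between the fences. Then take the upright fin of the drill guide and slide the guide along its rail, over the scale, until its spring plunger clicks down into the notch of the index bar. Finish while still holding the fin, with the guide resting in the notch, and leave the sanding block, the round tin and the thick wooden block alone.

Things in the scene. Friction and masses are not known exactly. Their poses are not given: they have to be found in the camera images.
- scale_center (a point): centre of the loose scale: a thin flat reddish hardwood slip 36 x 120 x 10 mm (its own x, y, z; z up), 40 to 80 g, lying flat on the bench to the left of the jig; the point is half-way up, 5 mm above its underside. Either way round is right in the bed.
- bed (a point): centre of the bed's upper face, 30 mm above the bench; the scale belongs here, long side along y, its centre then 5 mm higher. 6 mm high fences leave it 3 mm of play all round: one 24 mm wide past each end, and side fences by the corners from y = 41 to 63 mm either way. Between y = -38 and 38 mm there are none and the bed is 26 mm wide, 18 mm above the board, so fingers can straddle the scale.
- jig: the fixed drilling jig: plywood board 200 x 340 x 12 mm with aluminium bed and steel rail; origin under the board's middle, bed centre at x = -45, z = 30 mm. Axes (also those of bed and grip): y along bed, rail and travel; x across, from bed to rail (rail at x = 30 mm, its end blocks 38 mm above the bench); z up. A dark index bar with a V-notch 13 mm wide in its top (z = 32 mm) lies at x = 75 mm.
- guide_grip (a point): grip point in the drill guide's upright aluminium fin, 28 (x) x 12 (y) x 40 mm high: top 17 mm above, foot 23 mm below; taken from above, fingers closing along y. At its foot is the guide's arm, 30 mm wide (y), reaching 94 mm to -x (drill bush, passing 7 mm over a seated scale) and 61 mm to +x, where the plunger stands, 45 mm from the fin, as high as this point.
- guide (a joint): the guide along its rail, m: parked at 0 to 0.025, grows to +y of the jig, stop at 0.235; friction 1 to 2 N. The notch is somewhere from 0.100 to 0.165, set anew each time and not told: find it by feel, by the plunger's drop, or by sight. There the guide is drawn in over the last 6 mm, then resists moving on with about 8 to 12 N; pushed harder it rides out and can be drawn back in.
- plunger (a joint): how far the guide's spring plunger (ball tip 14 mm across, dark round head on top) has dropped, m: about 0.0005 while it rides on the index bar, about 0.0045 when it sits in the notch. It moves by itself; leave it alone.
- scale: the loose scale as a body (origin at the centre of its underside)
- sand_block: bystander: sanding block 61 x 101 x 32 mm on the bench, origin at its underside
- nail_tin: bystander: round tin 76 mm across, 58 mm high, origin at its underside
- thick_block: bystander: block of light wood 38 x 120 x 25 mm (much thicker than the scale), origin at its underside

How it is judged:
On the way, in this order (a step that is already met when the one before it is completed fails the run):
1. the scale lies level in the bed and is pressed down on it with more than 3 N (z of scale_center in the frame of bed between 0.002 and 0.007 m and horizontal distance between scale_center and bed below 0.008 m and angle between scale_center's own z axis and vertical below 0.04 rad and contact force between scale and jig above 3 N), for 0.1 s.
2. the guide has been slid along until the plunger has dropped into the notch (value of joint plunger above 0.003 m), for 0.2 s.
At the end, for the whole second after the job is handed in: The plunger is more than 3 mm down in the notch and the guide stands still, with the fingers holding the guide (more than 3 N of contact); the scale lies level (within 0.04 rad) on the bed between its fences (centre within 8 mm, direction within 0.12 rad, height within 2 to 3 mm) (value of joint plunger above 0.003 m and contact force between the fingers and guide above 3 N and velocity of joint guide between -0.01 and 0.01 m/s and z of scale_center in the frame of bed between 0.002 and 0.007 m and horizontal distance between scale_center and bed below 0.008 m and angle between scale_center's own z axis and vertical below 0.04 rad and angle between the y axis of scale_center and the y axis of bed, either way round below 0.12 rad); the arm keeps its last pose, push and grip.
It fails at once if a bystander was moved by more than 3 cm (distance of any of sand_block, nail_tin, thick_block from where it was at the start of the episode above 0.03 m).
It also fails if it takes over 72 s, if anything falls off the work surface, if the arm or the gripper's body presses on something with over 40 N, if the wrist force passes 120 N, or if a joint passes its speed limit or range.

### The arm

A 6-joint arm with a two-finger parallel gripper is mounted at the origin on a cart in front of the work surface, level with it; the furniture and walls round the work are solid. World frame = base frame: x ahead of the robot, y to its left, z up, the work surface at z = 0. Lengths are in m, angles in rad, forces in N, time in s.
With the tool pointing down it reaches from about 0.3 to 0.875 m from the base axis. Payload 6.4 kg.
Tool frame: the origin (TCP) lies at the very end of the fingers, on their centre line; the grasp point (between the pads) lies 19 mm behind it (ctrl.grip_point_offset is the z of the grasp point in the tool frame, in m); z points along the fingers, y is the direction in which the jaws open and shut (so a half turn about z gives the same grasp; the last joint's range is limited). The gripper opens to 85 mm and grips with 20 to 120 N. Pads are 22 mm wide; open, the fingers measure 114 mm over their backs; the gripper's body (76 mm by 85 mm) begins 54 mm behind the grasp point. The pads swing forward as they close: fully open they stand 13 mm farther back than shut.
Start: joints at [-1.454, 0.181, 1.607, -0, 1.354, -0.206], TCP at [0.182, -0.545, 0.231] pointing down, gripper open.
Joint ranges: [-2.99, 2.99], [-0.89, 2.07], [0.3, 2.58], [-1.14, 4.28], [0, 2.63], [-3.12, 3.12]. Speed limits (rad/s): [2.57, 2.57, 3.01, 3.14, 3.14, 3.14].

### API

Orientations are given as a unit quaternion [w, x, y, z].
In Python, from bench import status, cams, ctrl gives the robot as it stands.
- The arm moves only by the shell command python3 -m handwheel 'ROWS'. ROWS is JSON, a list of rows, each an object with "grip": the finger opening in cm, from 0 to 8.54; "linear": the shift along the tool's x, y, z in cm, a list of three; "rotation": the turn, a rotation vector about the tool's x, y, z in degrees, a list of three. A call has 1 to 12 rows; each row is the pose to reach, as a shift and turn from the pose commanded when the call began, along the tool's axes at that moment; what a row does not reach only later rows make up. A row lasts 1/12 s, in which the tool goes at most 41.7 mm and 7.16 degrees, less where a joint would pass 70% of its speed; a pose out of reach is approached as far as the arm can. A call with a gripper value outside its range is refused whole. The fingers move at their own pace and stop on an object; the grip force is fixed at half the most. Time passes only in rows, so rows that repeat a pose let the fingers close. It gives the time, the measured TCP pose, the force and the opening at its end, in the units of the state.
- status.get_obs(): the state, without advancing time (a new reading comes with each control period).
- cams.camera(name): name is "scene" or "side" or "wrist"; returns the picture (420x560x3 uint8, red, green, blue); there is no depth.
- cams.camera_info(name): a dict with "fovy" (degrees; the focal length in pixels is half the picture's height over the tangent of half this angle, whatever the lens; pixels are square), "cx", "cy" (the principal point, pixels), "world_from_camera" (4x4, takes a point from camera to world coordinates); the wrist camera has in their place "mount" (4x4, takes a point from camera to tool coordinates, whose origin is the TCP and whose axes are the flange's). Camera axes: x right, y down, z forward; pixel columns grow to the right and rows downward; lengths in m; the calibration is good to about 2 mm. A picture is of the moment at which its call begins: read the wrist's pose just before it. camera_info takes no time and is no camera call.
- ctrl.hand_in(): hands the job in, once; it reports no verdict.
The state is a dict: "time_s": time; "q": joint angles; "dq": joint speeds; "joint_efforts": joint torques, N m; "eef_pos": TCP position; "eef_rot": TCP orientation; "wrist_force": force on the tool from outside, world axes, zero at the start; "torque": the same for the moment, N m; "opening": opening from 0.0 (shut) to 1.0 (fully open).
Only numpy, scipy, OpenCV 4.12 (cv2) and the standard library are available. Lean on these libraries where they do the work, as an engineer would, in place of code of your own. Each camera call takes 0.05 s, during which the arm holds its last target.

## Working session

There is one attempt and no reset: what is moved stays moved. The work goes in short steps, Python scripts to look and compute and a shell command to move; the robot and the scene stay as the last step left them, time stands still between calls to the robot, and variables do not carry over. Pictures are saved under pics/ and viewed, and the job is handed in when it is done.

```bash
ls; mkdir -p pics; python3 - <<'E'
from bench import status,cams,ctrl
import cv2,json
o=status.get_obs();print(o)
for n in("scene","side","wrist"):
    i=cams.camera_info(n);print(n,i)
    cv2.imwrite(f"pics/{n}0.png",cams.camera(n)[:,:,::-1])
print(ctrl.grip_point_offset)
E
```

```text
pics
{'time_s': 0.0, 'q': array([-1.45426486e+00,  1.81528681e-01,  1.60804497e+00,  1.66556263e-06,
        1.35378882e+00, -2.06304190e-01]), 'dq': array([ 0.00153871,  0.00076263, -0.00181169, -0.00150299, -0.00015732,
        0.00061892]), 'joint_efforts': array([-2.31405547e-04, -4.44874012e+01, -3.51338553e+01, -1.50296037e-04,
        8.97274003e-03,  7.40174642e-07]), 'eef_pos': array([ 0.18237029, -0.54471537,  0.23037324]), 'eef_rot': array([-8.83982123e-04,  9.87000048e-01,  1.60717523e-01,  4.05193224e-05]), 'wrist_force': array([-0.11064545, -0.4650783 , -0.45958407]), 'torque': array([-0.01086685, -0.00212521,  0.0041114 ]), 'opening': 1.003730176659929}
scene {'fovy': 52.19345302877434, 'cx': 277.9788818875926, 'cy': 203.4615691335686, 'world_from_camera': array([[-0.5963343 , -0.59104966,  0.54318109, -0.15116739],
       [-0.80250959,  0.42287617, -0.42089678,  0.64458807],
       [ 0.01907256, -0.68690322, -0.72649859,  0.96527583],
       [ 0.        ,  0.        ,  0.        ,  1.        ]])}
side {'fovy': 44.89934240926763, 'cx': 279.2107545924369, 'cy': 206.7612521542069, 'world_from_camera': array([[-0.89595349, -0.14373463,  0.42024719, -0.04280482],
       [-0.44359248,  0.33688872, -0.83050087,  1.21271829],
       [-0.0222048 , -0.93050865, -0.36559623,  0.54995467],
       [ 0.        ,  0.        ,  0.        ,  1.        ]])}
wrist {'fovy': 69.80746197221204, 'cx': 281.0599398933632, 'cy': 208.76290698015077, 'mount': array([[ 2.03350104e-04, -9.45126346e-01, -3.26704989e-01,
         8.46990400e-02],
       [ 9.99999977e-01,  2.15325551e-04, -4.88979448e-07,
        -2.90923290e-04],
       [ 7.08100790e-05, -3.26704981e-01,  9.45126367e-01,
        -1.43309535e-01],
       [ 0.00000000e+00,  0.00000000e+00,  0.00000000e+00,
         1.00000000e+00]])}
-0.0187
```

View pics/scene0.png

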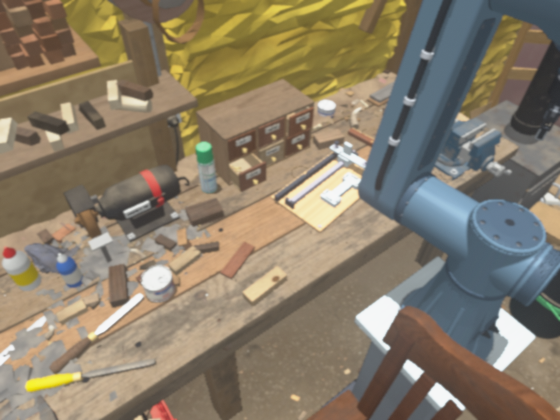

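View pics/side0.png

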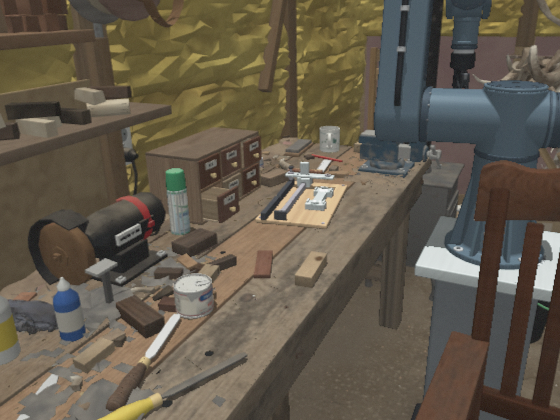

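View pics/wrist0.png

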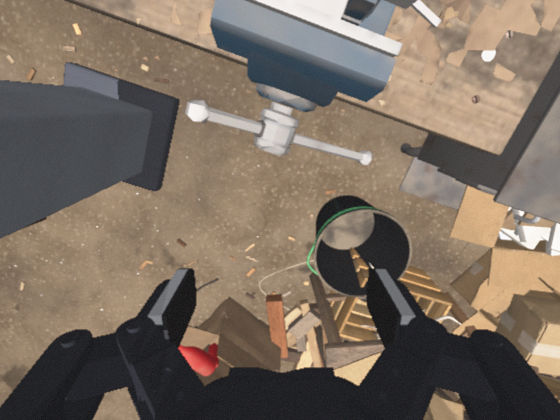

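The scene view shows the reddish scale at about (237,260), the thick light block at (265,284), the tin at (158,282) and the jig at about (325,188). The side view shows the scale at about (263,263), the thick block at (311,268) and the jig at (303,203). I'll enlarge these areas.

```bash
python3 - <<'E'
import cv2
a=cv2.imread("pics/scene0.png")[130:310,210:400];cv2.imwrite("pics/s1.png",cv2.resize(a,None,fx=3.3,fy=3.3,interpolation=cv2.INTER_CUBIC)[:,:])
a=cv2.imread("pics/side0.png")[150:290,240:370];cv2.imwrite("pics/d1.png",cv2.resize(a,None,fx=4,fy=4,interpolation=cv2.INTER_CUBIC))
E
```

```text
(no output)
```

View pics/s1.png

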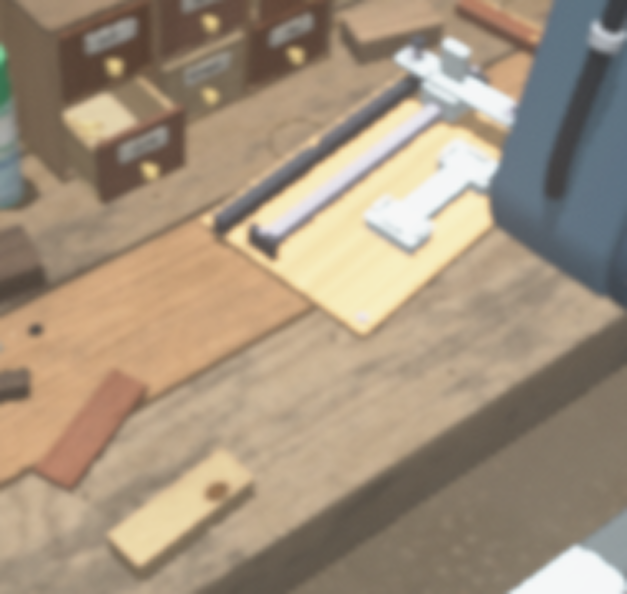

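View pics/d1.png

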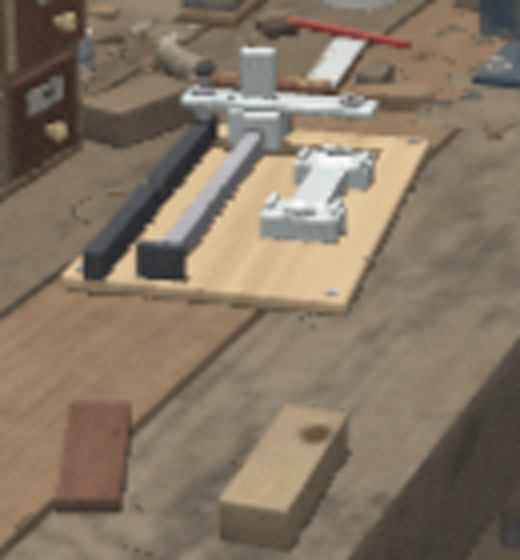

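The side crop shows the board, the bed, the index bar with a notch near crop pixel (155,187), and the scale. Next I'll measure the scale and the board, using masks and rays from both views.

```bash
cat > h.py <<'E'
import numpy as np,cv2
from bench import status,cams,ctrl
from scipy.spatial.transform import Rotation as R
def T_tool(o=None):
    o=o or status.get_obs();T=np.eye(4);q=o["eef_rot"];T[:3,:3]=R.from_quat([q[1],q[2],q[3],q[0]]).as_matrix();T[:3,3]=o["eef_pos"];return T
def cam(n,o=None):
    i=cams.camera_info(n);f=210/np.tan(np.radians(i["fovy"])/2)
    W=i["world_from_camera"] if n!="wrist" else T_tool(o)@i["mount"]
    return f,i["cx"],i["cy"],W
def pt(c,uv,z):
    f,cx,cy,W=c;uv=np.atleast_2d(uv).astype(float)
    d=np.c_[(uv[:,0]-cx)/f,(uv[:,1]-cy)/f,np.ones(len(uv))]@W[:3,:3].T
    return W[:3,3]+d*((z-W[2,3])/d[:,2])[:,None]
def proj(c,P):
    f,cx,cy,W=c;p=(np.atleast_2d(P)-W[:3,3])@W[:3,:3];return np.c_[f*p[:,0]/p[:,2]+cx,f*p[:,1]/p[:,2]+cy]
def snap(n,name):
    o=status.get_obs();im=np.ascontiguousarray(cams.camera(n)[:,:,::-1]);cv2.imwrite(f"pics/{name}.png",im);return im,cam(n,o)
def rect(P):
    (c,s,a)=cv2.minAreaRect((P[:,:2]*1000).astype(np.float32));return np.round(c,1),np.round(s,1),round(a,1)
E
python3 - <<'E'
from h import *
for n,z,roi in(("scene",.01,(210,235,265,290)),("side",.01,(245,240,285,285))):
    im=cv2.imread(f"pics/{n}0.png");x0,y0,x1,y1=roi
    h=cv2.cvtColor(im,cv2.COLOR_BGR2HSV);b,g,r=[im[...,k].astype(int) for k in range(3)]
    for (u,v) in ((237,260),(263,263)): print(n,im[v,u],h[v,u])
    m=((r>1.55*g)&(r>70)).astype(np.uint8);mm=0*m;mm[y0:y1,x0:x1]=m[y0:y1,x0:x1]
    k,lab,st,ce=cv2.connectedComponentsWithStats(mm);j=1+np.argmax(st[1:,4]);print(st[j],ce[j])
    ys,xs=np.where(lab==j);print(rect(pt(cam(n),np.c_[xs,ys],z)))
# board corners by eye, from the crops
s=lambda p:np.array(p)/3.3+[210,130]; d=lambda p:np.array(p)/4+[240,150]
print("scene",pt(cam("scene"),[s((205,218)),s((362,330))],.012).round(4))
print("side",pt(cam("side"),[d((66,278)),d((345,303)),d((428,140))],.012).round(4))
print("bed ends",pt(cam("side"),[d((262,215)),d((345,218)),d((375,157)),d((300,150))],.036).round(4))
print("bed ends sc",pt(cam("scene"),[s((367,215)),s((415,240)),s((455,145))],.036).round(4))
E
```

```text
scene [106 132 181] [ 10 106 181]
scene [139 166 187] [ 17  65 187]Traceback (most recent call last):
  File "<stdin>", line 7, in <module>
    return _wrapfunc(a, 'argmax', axis=axis, out=out, **kwds)
    return bound(*args, **kwds)
ValueError: attempt to get argmax of an empty sequence
```

```bash
python3 - <<'E'
from h import *
for n,z,roi in(("scene",.01,(210,235,265,290)),("side",.01,(245,240,285,285))):
    im=cv2.imread(f"pics/{n}0.png");x0,y0,x1,y1=roi
    h=cv2.cvtColor(im,cv2.COLOR_BGR2HSV)
    u,v=(237,260) if n=="scene" else (263,263)
    print(n,h[v,u],h[v,u-25])
    m=((h[...,0]<=11)&(h[...,1]>85)).astype(np.uint8);mm=0*m;mm[y0:y1,x0:x1]=m[y0:y1,x0:x1]
    k,lab,st,ce=cv2.connectedComponentsWithStats(mm);j=1+np.argmax(st[1:,4]);print(st[j],ce[j])
    ys,xs=np.where(lab==j);print(rect(pt(cam(n),np.c_[xs,ys],z)))
s=lambda p:np.array(p)/3.3+[210,130]; d=lambda p:np.array(p)/4+[240,150]
print("scene",pt(cam("scene"),[s((205,218)),s((362,330))],.012).round(4))
print("side",pt(cam("side"),[d((66,278)),d((345,303)),d((428,140))],.012).round(4))
print("bed ends",pt(cam("side"),[d((262,215)),d((345,218)),d((375,157)),d((300,150))],.036).round(4))
print("bed ends sc",pt(cam("scene"),[s((367,215)),s((415,240)),s((455,145))],.036).round(4))
E
```

```text
scene [ 10 106 181] [ 15  98 209]
[221 243  33  35 464] [237.17456897 259.9762931 ]
(array([459. , 305.1]), array([ 35.8, 119.4]), 24.5)
side [ 10  98 127] [ 14  85 150]
[254 250  19  28 393] [262.98473282 263.23664122]
(array([457.2, 312.5]), array([ 35.7, 130.7]), 24.5)
scene [[0.5976 0.0882 0.012 ]
 [0.4062 0.0571 0.012 ]]
side [[ 0.5905  0.1002  0.012 ]
 [ 0.401   0.0644  0.012 ]
 [ 0.4594 -0.2669  0.012 ]]
bed ends [[ 0.4904 -0.0044  0.036 ]
 [ 0.435  -0.0217  0.036 ]
 [ 0.4606 -0.1485  0.036 ]
 [ 0.5187 -0.1415  0.036 ]]
bed ends sc [[ 0.4949 -0.0218  0.036 ]
 [ 0.4452 -0.0366  0.036 ]
 [ 0.5177 -0.1538  0.036 ]]
```

The scale fit from the scene view (35.8 x 119.4 mm) agrees with the given size, centred near (0.458, 0.305). The jig yaw comes out at about 10°, with the bed near (0.48, -0.10). I'll move over the jig for a wrist view.

```bash
python3 -m handwheel '[{"grip":8.5,"linear":[3.7,-2.7,-0.2],"rotation":[0,0,-7]},{"grip":8.5,"linear":[7.4,-5.4,-0.4],"rotation":[0,0,-14]},{"grip":8.5,"linear":[11.1,-8.0,-0.6],"rotation":[0,0,-21]},{"grip":8.5,"linear":[14.8,-10.7,-0.8],"rotation":[0,0,-28]},{"grip":8.5,"linear":[18.5,-13.4,-1],"rotation":[0,0,-35]},{"grip":8.5,"linear":[22.2,-16.0,-1.2],"rotation":[0,0,-42]},{"grip":8.5,"linear":[25.8,-18.7,-1.4],"rotation":[0,0,-49]},{"grip":8.5,"linear":[29.5,-21.4,-1.6],"rotation":[0,0,-56]},{"grip":8.5,"linear":[33.2,-24,-1.8],"rotation":[0,0,-63]},{"grip":8.5,"linear":[36.9,-26.8,-2],"rotation":[0,0,-70]},{"grip":8.5,"linear":[40.6,-29.4,-2],"rotation":[0,0,-76]},{"grip":8.5,"linear":[44.3,-32.1,-2],"rotation":[0,0,-82]}]'
python3 -m handwheel '[{"grip":8.5,"linear":[0,0,0],"rotation":[0,0,0]},{"grip":8.5,"linear":[0,0,0],"rotation":[0,0,0]}]'
python3 - <<'E'
from h import *
im,c=snap("wrist","w1");print(T_tool().round(4))
E
```

```text
time_s: 1.15
eef_pos: [0.4739, -0.137, 0.251]
eef_rot: [0.0, 0.637, 0.77, 0.0]
wrist_force: [0.7, -0.9, 0.5]
opening: 0.996
time_s: 1.32
eef_pos: [0.4737, -0.1368, 0.2505]
eef_rot: [-0.0, 0.638, 0.77, -0.0]
wrist_force: [-0.2, 0.1, 0.5]
opening: 0.996
[[-1.839e-01  9.829e-01 -9.000e-04  4.731e-01]
 [ 9.829e-01  1.839e-01 -0.000e+00 -1.382e-01]
 [ 1.000e-04 -9.000e-04 -1.000e+00  2.505e-01]
 [ 0.000e+00  0.000e+00  0.000e+00  1.000e+00]]
```

View pics/w1.png

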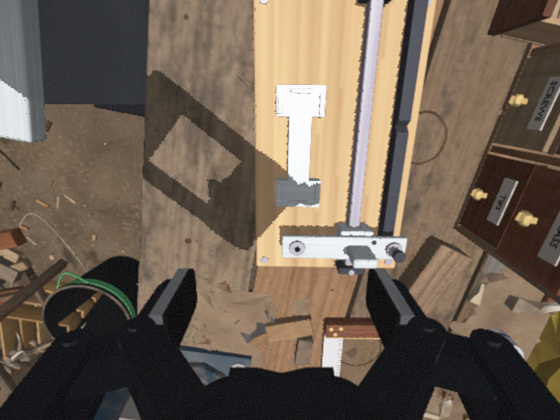

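The wrist view shows the bed between about (301,86) and (298,207), the parked guide bar at about y=247, and the index-bar notch near (402,128). I'll enlarge it.

```bash
python3 - <<'E'
import cv2
a=cv2.imread("pics/w1.png")[75:275,250:440];cv2.imwrite("pics/w1z.png",cv2.resize(a,None,fx=3,fy=3,interpolation=cv2.INTER_CUBIC))
E
```

```text
(no output)
```

View pics/w1z.png

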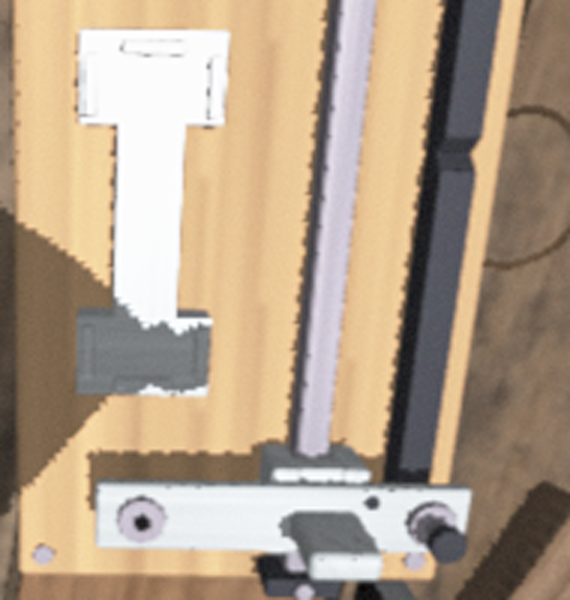

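```bash
python3 - <<'E'
from h import *
o=status.get_obs();c=cam("wrist",o)
z=lambda L:np.array(L)/3+[250,75]-1/3
P=pt(c,z([(80,30),(228,32),(77,392),(208,395)]),.036)[:,:2];print("bed cor",P.round(4),"mean",P.mean(0).round(4))
print("dims",np.linalg.norm(P[0]-P[1]),np.linalg.norm(P[2]-P[3]),np.linalg.norm(P[0]-P[2]),np.linalg.norm(P[1]-P[3]))
y=P[0]+P[1]-P[2]-P[3];print("yaw of y",np.degrees(np.arctan2(y[1],y[0]))-90)
N=pt(c,z([(120,125),(185,125),(118,300),(178,300)]),.030)[:,:2];print("neck",N.round(4),np.linalg.norm(N[0]-N[1]),np.linalg.norm(N[2]-N[3]))
nm=(N[0]+N[1]-N[2]-N[3]);print("yaw neck",np.degrees(np.arctan2(nm[1],nm[0]))-90, N.mean(0))
B=pt(c,z([(42,553),(415,560)]),.012)[:,:2];print("screws",B,"yaw x",np.degrees(np.arctan2(*(B[1]-B[0])[::-1])))
# board edges, image left edge & right edge
im=cv2.imread("pics/w1.png");
E2=pt(c,[(253,10),(255.5,263),(430,60),(395,267)],.012)[:,:2];print("edges",E2)
for a,b in((0,1),(2,3)):
  d=E2[a]-E2[b];print(np.degrees(np.arctan2(d[1],d[0]))-90)
Y=np.radians(np.degrees(np.arctan2(y[1],y[0])))
n=pt(c,z([(440,138),(480,138),(433,172),(470,172)]),.032)[:,:2];print("notch",n.round(4))
E
```

```text
bed cor [[ 0.4487 -0.0353]
 [ 0.5022 -0.026 ]
 [ 0.4725 -0.1733]
 [ 0.5266 -0.1645]] mean [ 0.4875 -0.0998]
dims 0.054341528442573 0.05476764932970356 0.1400083346268555 0.14062472281753893
yaw of y 9.887358222218069
neck [[ 0.4698 -0.0655]
 [ 0.4944 -0.0609]
 [ 0.4822 -0.133 ]
 [ 0.5064 -0.1285]] 0.025046598296267902 0.024609543316122064
yaw neck 10.275346506779073 [ 0.48818741 -0.0969983 ]
screws [[ 0.47150037 -0.26356759]
 [ 0.64658888 -0.23449152]] yaw x 9.428776161849221
edges [[ 0.40947098  0.03563537]
 [ 0.46107589 -0.27206522]
 [ 0.61645305  0.02413605]
 [ 0.6592092  -0.24145378]]
9.520556784438284
9.145332118365872
notch [[ 0.5917 -0.0475]
 [ 0.6068 -0.0447]
 [ 0.5929 -0.0602]
 [ 0.607  -0.0575]]
```

The bed centre measures about (0.4877, -0.0997) with yaw 9.7°, and its 54 x 140 mm outline and 25 mm neck fit the description. The notch sits at jig x = +0.119 m from the bed (0.120 expected), y about +0.028. Now I'll move to the scale.

```bash
python3 -m handwheel '[{"grip":8.5,"linear":[3.9,0.6,0.3],"rotation":[0,0,-1]},{"grip":8.5,"linear":[7.8,1.2,0.6],"rotation":[0,0,-3]},{"grip":8.5,"linear":[11.6,1.8,0.9],"rotation":[0,0,-4]},{"grip":8.5,"linear":[15.5,2.4,1.2],"rotation":[0,0,-5]},{"grip":8.5,"linear":[19.4,3,1.5],"rotation":[0,0,-6]},{"grip":8.5,"linear":[23.2,3.6,2],"rotation":[0,0,-8]},{"grip":8.5,"linear":[27,4.2,2.5],"rotation":[0,0,-9]},{"grip":8.5,"linear":[31,4.8,3],"rotation":[0,0,-10]},{"grip":8.5,"linear":[34.8,5.4,4],"rotation":[0,0,-12]},{"grip":8.5,"linear":[38.7,6,4.5],"rotation":[0,0,-13]},{"grip":8.5,"linear":[42.5,6.4,5],"rotation":[0,0,-14]},{"grip":8.5,"linear":[42.5,6.4,5],"rotation":[0,0,-14]}]'
python3 -m handwheel '[{"grip":8.5,"linear":[0,0,0],"rotation":[0,0,0]}]'
python3 - <<'E'
from h import *
im,c=snap("wrist","w2");print(T_tool().round(4))
h=cv2.cvtColor(im,cv2.COLOR_BGR2HSV)
m=((h[...,0]<=11)&(h[...,1]>85)).astype(np.uint8)*255;cv2.imwrite("pics/m2.png",m)
E
```

```text
time_s: 2.37
eef_pos: [0.4575, 0.294, 0.1995]
eef_rot: [-0.001, 0.54, 0.842, 0.0]
wrist_force: [-0.4, -0.6, 0.2]
opening: 0.992
time_s: 2.45
eef_pos: [0.4584, 0.2904, 0.2]
eef_rot: [-0.0, 0.541, 0.841, -0.001]
wrist_force: [0.9, -0.3, 0.7]
opening: 0.993
[[-4.135e-01  9.105e-01 -9.000e-04  4.588e-01]
 [ 9.105e-01  4.135e-01 -1.100e-03  2.894e-01]
 [-6.000e-04 -1.200e-03 -1.000e+00  2.003e-01]
 [ 0.000e+00  0.000e+00  0.000e+00  1.000e+00]]
```

View pics/w2.png

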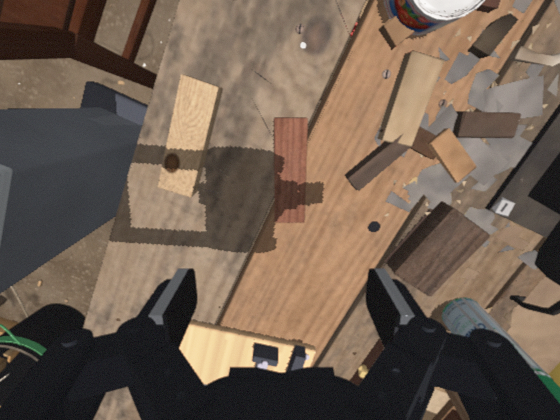

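View pics/m2.png

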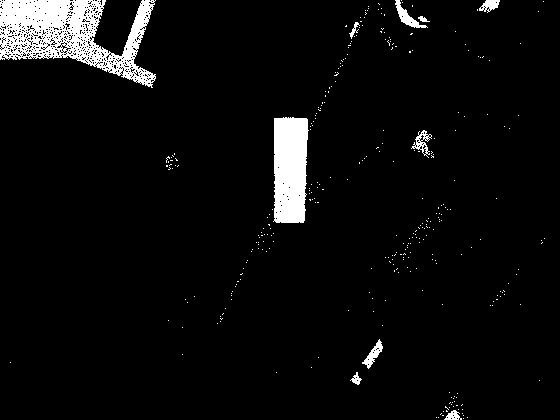

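The scale is clear and isolated in the wrist view, with columns 274–308 and rows 118–222. It is nearly aligned with the tool. The thick block is on its left at (190,135).

```bash
python3 - <<'E'
from h import *
m=cv2.imread("pics/m2.png",0);m=cv2.morphologyEx(m,cv2.MORPH_OPEN,np.ones((7,7)))
k,lab,st,ce=cv2.connectedComponentsWithStats(m[100:240,260:320]);j=1+np.argmax(st[1:,4])
ys,xs=np.where(lab==j);c=cam("wrist")
P=pt(c,np.c_[xs+260,ys+100],.0095);print(rect(P))
r=cv2.minAreaRect((P[:,:2]).astype(np.float32)*1000);print(r)
T=T_tool();p=np.r_[np.array(r[0])/1000,.0095,1];print("in tool",np.linalg.inv(T)@p)
ax=np.degrees(np.arctan2(T[1,0],T[0,0]));print("tool x yaw",ax)
# bed in the camera's eye for bias: known
print(T[:3,3])
E
```

```text
(array([463.2, 304.3]), array([ 35.9, 119.1]), 24.0)
((463.2222595214844, 304.2617492675781), (35.878517150878906, 119.06568145751953), 23.99738121032715)
in tool [0.01182766 0.01040836 0.19080078 1.        ]
tool x yaw 114.42550440087628
[0.45880493 0.28939303 0.20032079]
```

The scale measures 35.9 x 119.1 mm, which matches, and its centre lies at tool (1.18, 1.04) cm. I'll go above it, narrow the fingers, and descend by feel.

```bash
python3 -m handwheel '[{"grip":5.2,"linear":[0.4,0.4,4],"rotation":[0,0,0.4]},{"grip":5.2,"linear":[0.8,0.8,8],"rotation":[0,0,0.4]},{"grip":5.2,"linear":[1.18,1.04,12],"rotation":[0,0,0.4]},{"grip":5.2,"linear":[1.18,1.04,15],"rotation":[0,0,0.4]},{"grip":5.2,"linear":[1.18,1.04,17],"rotation":[0,0,0.4]},{"grip":5.2,"linear":[1.18,1.04,17],"rotation":[0,0,0.4]},{"grip":5.2,"linear":[1.18,1.04,17],"rotation":[0,0,0.4]},{"grip":5.2,"linear":[1.18,1.04,17],"rotation":[0,0,0.4]},{"grip":5.2,"linear":[1.18,1.04,17],"rotation":[0,0,0.4]}]'
python3 - <<'E'
from h import *
im,c=snap("wrist","w3");print(T_tool().round(4),status.get_obs()["opening"])
im,c=snap("side","d3");cv2.imwrite("pics/d3z.png",cv2.resize(im[190:310,200:340],None,fx=4,fy=4,interpolation=cv2.INTER_CUBIC))
E
```

```text
time_s: 3.25
eef_pos: [0.4653, 0.3055, 0.0332]
eef_rot: [0.001, 0.545, 0.839, 0.002]
wrist_force: [-0.2, 0.3, 0.1]
opening: 0.613
[[-4.074e-01  9.133e-01  3.800e-03  4.651e-01]
 [ 9.133e-01  4.074e-01  1.400e-03  3.057e-01]
 [-3.000e-04  4.000e-03 -1.000e+00  3.310e-02]
 [ 0.000e+00  0.000e+00  0.000e+00  1.000e+00]] 0.6085427110806327
```

View pics/w3.png

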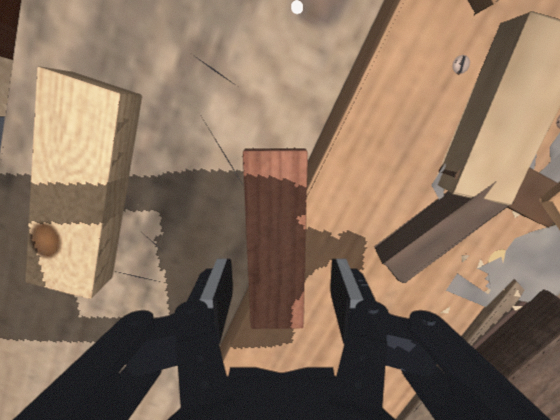

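View pics/d3z.png

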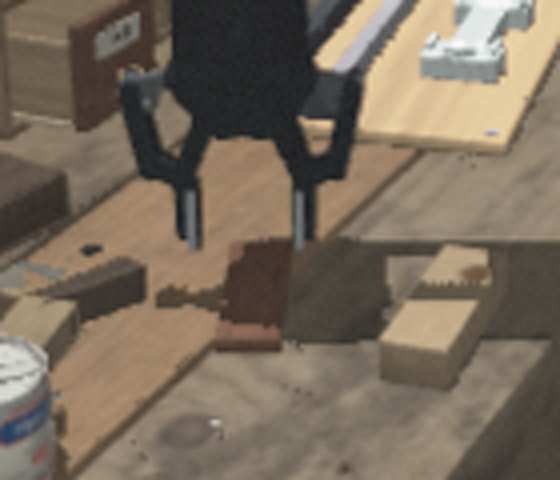

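The scale lies between the open fingers. I'll check its centring from the corners: (244,152), (307,152), (250,328), (303,328).

```bash
python3 - <<'E'
from h import *
T=T_tool();c=cam("wrist")
P=pt(c,[(244,152),(307,152),(250,328),(303,328)],.01)
print(P.round(4),P.mean(0),(np.linalg.inv(T)@np.r_[P.mean(0),1]).round(4))
for a,b in((0,1),(2,3),(0,2),(1,3)):
  d=P[a]-P[b];print(np.linalg.norm(d),np.degrees(np.arctan2(d[1],d[0])))
E
```

```text
[[0.4222 0.3526 0.01  ]
 [0.4538 0.3667 0.01  ]
 [0.4698 0.2443 0.01  ]
 [0.5026 0.2588 0.01  ]] [0.4621111  0.30558715 0.01      ] [ 9.00e-04 -2.60e-03  2.29e-02  1.00e+00]
0.03455118338696152 -155.9570321601986
0.035878579586497025 -156.1067626316156
0.11831063586195044 113.73466290646083
0.11840469838361324 114.3771761000348
```

```bash
python3 -m handwheel '[{"grip":5.2,"linear":[0.1,-0.2,1.0],"rotation":[0,0,0]},{"grip":5.2,"linear":[0.1,-0.2,2.0],"rotation":[0,0,0]},{"grip":5.2,"linear":[0.1,-0.2,2.4],"rotation":[0,0,0]},{"grip":5.2,"linear":[0.1,-0.2,2.4],"rotation":[0,0,0]},{"grip":5.2,"linear":[0.1,-0.2,2.4],"rotation":[0,0,0]}]'
python3 - <<'E'
from h import *
im,c=snap("wrist","w4");print(T_tool().round(4)[:3,2:],status.get_obs()["wrist_force"])
im,c=snap("side","d4");cv2.imwrite("pics/d4z.png",cv2.resize(im[190:310,200:340],None,fx=4,fy=4,interpolation=cv2.INTER_CUBIC))
E
```

```text
time_s: 3.77
eef_pos: [0.4602, 0.3056, 0.006]
eef_rot: [-0.0, 0.544, 0.839, -0.001]
wrist_force: [-0.2, -0.0, 1.0]
opening: 0.606
[[-7.000e-04  4.607e-01]
 [-3.000e-04  3.057e-01]
 [-1.000e+00  6.400e-03]] [-0.24015048 -0.35074435  0.48216142]
```

View pics/d4z.png

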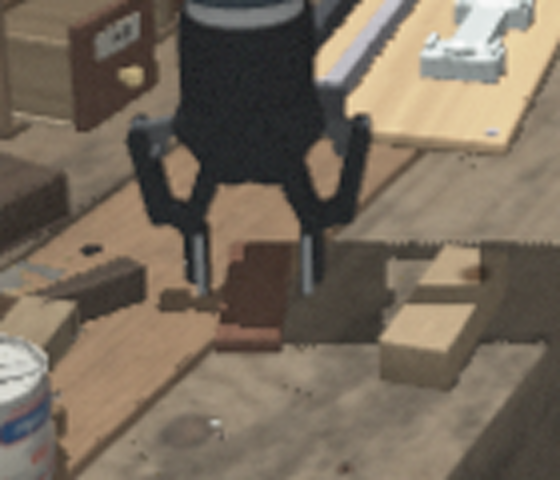

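The fingers straddle the scale and are still above the bench. I'll keep lowering by feel.

```bash
python3 -m handwheel '[{"grip":5.2,"linear":[0,0.1,0.4],"rotation":[0,0,0]},{"grip":5.2,"linear":[0,0.1,0.4],"rotation":[0,0,0]},{"grip":5.2,"linear":[0,0.1,0.4],"rotation":[0,0,0]}]'
python3 -m handwheel '[{"grip":5.2,"linear":[0,0,0.2],"rotation":[0,0,0]},{"grip":5.2,"linear":[0,0,0.2],"rotation":[0,0,0]}]'
python3 -m handwheel '[{"grip":5.2,"linear":[0,0,0.2],"rotation":[0,0,0]},{"grip":5.2,"linear":[0,0,0.2],"rotation":[0,0,0]}]'
```

```text
time_s: 4.12
eef_pos: [0.4618, 0.3061, 0.0027]
eef_rot: [-0.0, 0.544, 0.839, -0.0]
wrist_force: [0.1, -0.1, -0.2]
opening: 0.611
time_s: 4.28
eef_pos: [0.4618, 0.306, 0.0006]
eef_rot: [-0.0, 0.544, 0.839, -0.0]
wrist_force: [-0.3, 0.4, -0.0]
opening: 0.608
time_s: 4.45
eef_pos: [0.4617, 0.306, -0.0015]
eef_rot: [-0.0, 0.544, 0.839, -0.0]
wrist_force: [-0.0, 0.2, 0.5]
opening: 0.607
```

```bash
python3 -m handwheel '[{"grip":5.2,"linear":[0,0,0.2],"rotation":[0,0,0]},{"grip":5.2,"linear":[0,0,0.2],"rotation":[0,0,0]}]'
python3 -m handwheel '[{"grip":5.2,"linear":[0,0,0.15],"rotation":[0,0,0]},{"grip":5.2,"linear":[0,0,0.15],"rotation":[0,0,0]}]'
```

```text
time_s: 4.62
eef_pos: [0.462, 0.3061, -0.0033]
eef_rot: [0.0, 0.544, 0.839, 0.0]
wrist_force: [0.6, -0.3, -0.1]
opening: 0.61
time_s: 4.78
eef_pos: [0.4621, 0.3062, -0.0034]
eef_rot: [0.0, 0.544, 0.839, -0.0]
wrist_force: [-5.5, -2.2, 13.9]
opening: 0.608
```

The bench contact came at TCP z of about -3.4 mm with the fingers at 5.2 cm. I'll back up 4.5 mm and close.

```bash
python3 -m handwheel '[{"grip":5.2,"linear":[0,0,-0.45],"rotation":[0,0,0]},{"grip":5.2,"linear":[0,0,-0.45],"rotation":[0,0,0]},{"grip":3.0,"linear":[0,0,-0.45],"rotation":[0,0,0]},{"grip":3.0,"linear":[0,0,-0.45],"rotation":[0,0,0]},{"grip":3.0,"linear":[0,0,-0.45],"rotation":[0,0,0]},{"grip":3.0,"linear":[0,0,-0.45],"rotation":[0,0,0]},{"grip":3.0,"linear":[0,0,-0.45],"rotation":[0,0,0]},{"grip":3.0,"linear":[0,0,-0.45],"rotation":[0,0,0]}]'

```

```text
time_s: 5.45
eef_pos: [0.4623, 0.3063, 0.0002]
eef_rot: [0.0, 0.544, 0.839, 0.0]
wrist_force: [-0.9, -0.3, 5.4]
opening: 0.4
```

```bash
python3 -m handwheel '[{"grip":2.0,"linear":[0,0,-0.2],"rotation":[0,0,0]},{"grip":2.0,"linear":[0,0,-1],"rotation":[0,0,0]},{"grip":2.0,"linear":[0,0,-2.5],"rotation":[0,0,0]},{"grip":2.0,"linear":[0,0,-4.5],"rotation":[0,0,0]},{"grip":2.0,"linear":[0,0,-6],"rotation":[0,0,0]},{"grip":2.0,"linear":[0,0,-6],"rotation":[0,0,0]},{"grip":2.0,"linear":[0,0,-6],"rotation":[0,0,0]}]'
python3 - <<'E'
from h import *
im,c=snap("wrist","w5");print(T_tool().round(4))
im,c=snap("side","d5");cv2.imwrite("pics/d5z.png",cv2.resize(im[190:310,200:340],None,fx=4,fy=4,interpolation=cv2.INTER_CUBIC))
E
```

```text
time_s: 6.03
eef_pos: [0.4624, 0.3063, 0.0606]
eef_rot: [0.001, 0.544, 0.839, 0.001]
wrist_force: [-0.9, 0.1, -0.4]
opening: 0.4
[[-4.082e-01  9.129e-01 -3.000e-04  4.615e-01]
 [ 9.129e-01  4.082e-01 -1.000e-04  3.060e-01]
 [ 0.000e+00 -3.000e-04 -1.000e+00  5.950e-02]
 [ 0.000e+00  0.000e+00  0.000e+00  1.000e+00]]
```

View pics/w5.png

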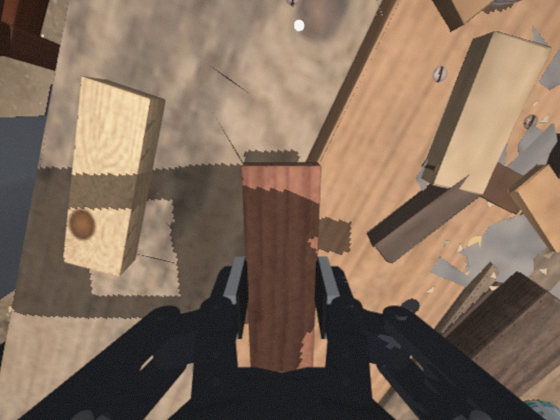

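View pics/d5z.png

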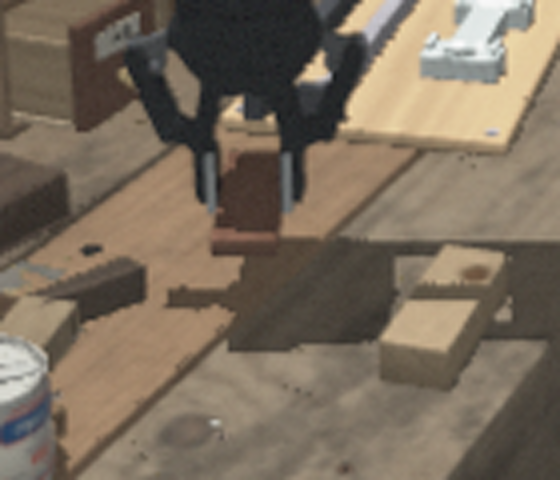

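The scale is gripped and lifted level, with its far end at row 164. I'll measure its in-hand offset along tool x.

```bash
python3 - <<'E'
from h import *
a=cv2.imread("pics/w5.png");cv2.imwrite("pics/w5z.png",cv2.resize(a[140:200,220:340],None,fx=6,fy=6,interpolation=cv2.INTER_NEAREST))
T=T_tool();c=cam("wrist")
for z in (.0695,.0595):
  P=pt(c,[(242,164),(320,164)],z);Q=(np.linalg.inv(T)@np.c_[P,[1,1]].T).T;print(Q.round(4))
E
```

```text
[[ 0.0597 -0.0169 -0.0106  1.    ]
 [ 0.0597  0.0177 -0.0107  1.    ]]
[[ 5.78e-02 -1.82e-02 -6.00e-04  1.00e+00]
 [ 5.79e-02  1.90e-02 -7.00e-04  1.00e+00]]
```

View pics/w5z.png

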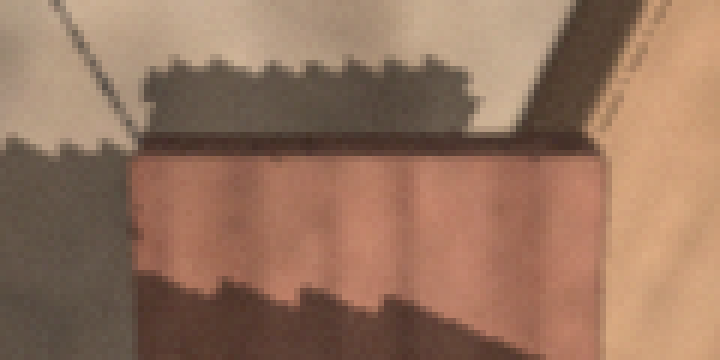

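The scale is centred in the hand to within about 1 mm and aligned. I'll carry it to hover over the bed.

```bash
python3 -m handwheel '[{"grip":2.0,"linear":[-2,-0.7,-1],"rotation":[0,0,1]},{"grip":2.0,"linear":[-5.5,-2,-2],"rotation":[0,0,2]},{"grip":2.0,"linear":[-9,-3.4,-3],"rotation":[0,0,3.5]},{"grip":2.0,"linear":[-12.6,-4.7,-3],"rotation":[0,0,5]},{"grip":2.0,"linear":[-16.2,-6,-3],"rotation":[0,0,6.5]},{"grip":2.0,"linear":[-19.8,-7.4,-3],"rotation":[0,0,8]},{"grip":2.0,"linear":[-23.4,-8.7,-3],"rotation":[0,0,9.5]},{"grip":2.0,"linear":[-27,-10,-3],"rotation":[0,0,11]},{"grip":2.0,"linear":[-30.6,-11.4,-3],"rotation":[0,0,12]},{"grip":2.0,"linear":[-34,-12.7,-3],"rotation":[0,0,13]},{"grip":2.0,"linear":[-36.5,-13.6,-3],"rotation":[0,0,14]},{"grip":2.0,"linear":[-38,-14.2,-3],"rotation":[0,0,14.4]}]'
python3 -m handwheel '[{"grip":2.0,"linear":[0,0,0],"rotation":[0,0,0]},{"grip":2.0,"linear":[0,0,0],"rotation":[0,0,0]},{"grip":2.0,"linear":[0,0,0],"rotation":[0,0,0]}]'
python3 - <<'E'
from h import *
im,c=snap("wrist","w6");T=T_tool();print(T.round(4),np.degrees(np.arctan2(T[1,0],T[0,0])))
im,c=snap("side","d6");cv2.imwrite("pics/d6z.png",cv2.resize(im[120:240,240:380],None,fx=4,fy=4,interpolation=cv2.INTER_CUBIC))
E
```

```text
time_s: 7.13
eef_pos: [0.4867, -0.1016, 0.0887]
eef_rot: [-0.001, 0.646, 0.763, -0.0]
wrist_force: [0.3, -0.5, -0.7]
opening: 0.399
time_s: 7.38
eef_pos: [0.4864, -0.0978, 0.0887]
eef_rot: [-0.001, 0.645, 0.764, -0.0]
wrist_force: [0.2, 1.1, -0.5]
opening: 0.399
[[-0.1693  0.9856 -0.0017  0.4866]
 [ 0.9856  0.1693  0.0011 -0.0975]
 [ 0.0014 -0.0015 -1.      0.089 ]
 [ 0.      0.      0.      1.    ]] 99.74656208320403
```

View pics/w6.png

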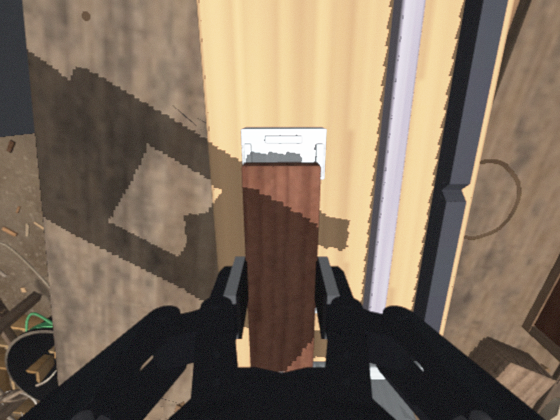

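View pics/d6z.png

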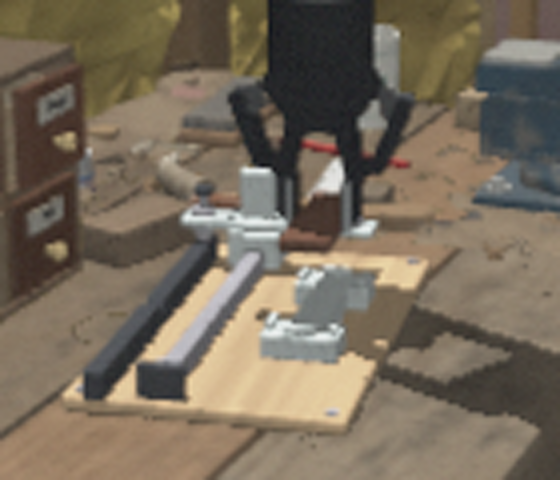

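```bash
python3 - <<'E'
from h import *
a=cv2.imread("pics/w6.png");cv2.imwrite("pics/w6z.png",cv2.resize(a[115:185,225:345],None,fx=6,fy=6,interpolation=cv2.INTER_NEAREST))
T=T_tool();c=cam("wrist");iT=np.linalg.inv(T)
f=lambda uv,z:(np.c_[pt(c,uv,z),np.ones(len(uv))]@iT.T)[:,:3].round(4)
print("bed far corners",f([(242,128),(326,128)],.036), "pad near",f([(325,179)],.036))
print("scale end",f([(242,164.8),(321,164.8)],.098))
E
```

```text
bed far corners [[ 0.0707 -0.0244  0.0533]
 [ 0.0708  0.0288  0.0532]] pad near [[0.0378 0.0297 0.0532]]
scale end [[ 0.0591 -0.0172 -0.0087]
 [ 0.0591  0.0183 -0.0088]]
```

View pics/w6z.png

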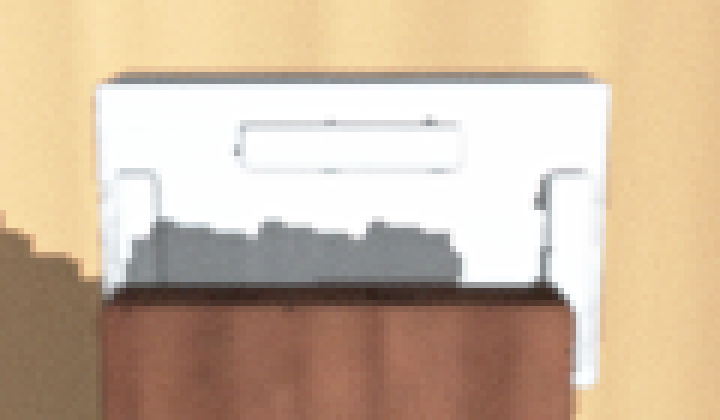

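```bash
python3 - <<'E'
from h import *
T=T_tool();c=cam("wrist");iT=np.linalg.inv(T)
f=lambda uv,z:(np.c_[pt(c,uv,z),np.ones(len(uv))]@iT.T)[:,:3].round(4)
print("end fence top/inner",f([(264.7,135.3),(302.5,135.3),(264.7,143.7),(302.5,143.7)],.036))
print("side fence inner start",f([(251.2,144),(316.3,144)],.036))
print("outline",f([(241.7,129.2),(326.5,129.2)],.030))
E
```

```text
end fence top/inner [[ 0.0662 -0.0101  0.0533]
 [ 0.0663  0.014   0.0532]
 [ 0.061  -0.0102  0.0533]
 [ 0.061   0.0141  0.0532]]
side fence inner start [[ 0.0608 -0.0189  0.0533]
 [ 0.0608  0.023   0.0532]]
outline [[ 0.0696 -0.0253  0.0593]
 [ 0.0696  0.03    0.0592]]
```

The fence sizes check out: the end fence is 24.1 mm wide and the side gap is 41.9 mm. A shift of about (-0.07, +0.15) cm is needed. I'll shift and descend to just above the fences.

```bash
python3 -m handwheel '[{"grip":2.0,"linear":[-0.07,0.15,0.5],"rotation":[0,0,0]},{"grip":2.0,"linear":[-0.07,0.15,1.5],"rotation":[0,0,0]},{"grip":2.0,"linear":[-0.07,0.15,2.5],"rotation":[0,0,0]},{"grip":2.0,"linear":[-0.07,0.15,3.5],"rotation":[0,0,0]},{"grip":2.0,"linear":[-0.07,0.15,4.2],"rotation":[0,0,0]},{"grip":2.0,"linear":[-0.07,0.15,4.2],"rotation":[0,0,0]},{"grip":2.0,"linear":[-0.07,0.15,4.2],"rotation":[0,0,0]},{"grip":2.0,"linear":[-0.07,0.15,4.2],"rotation":[0,0,0]}]'
python3 - <<'E'
from h import *
im,c=snap("wrist","w7");T=T_tool();print(T.round(4))
cv2.imwrite("pics/w7z.png",cv2.resize(im[60:260,200:360],None,fx=3.5,fy=3,interpolation=cv2.INTER_CUBIC))
E
```

```text
time_s: 8.15
eef_pos: [0.4891, -0.0993, 0.0479]
eef_rot: [0.0, 0.645, 0.764, 0.0]
wrist_force: [0.2, -0.6, -0.8]
opening: 0.399
[[-1.683e-01  9.857e-01  7.000e-04  4.893e-01]
 [ 9.857e-01  1.683e-01 -3.000e-04 -9.940e-02]
 [-4.000e-04  6.000e-04 -1.000e+00  4.820e-02]
 [ 0.000e+00  0.000e+00  0.000e+00  1.000e+00]]
```

View pics/w7z.png

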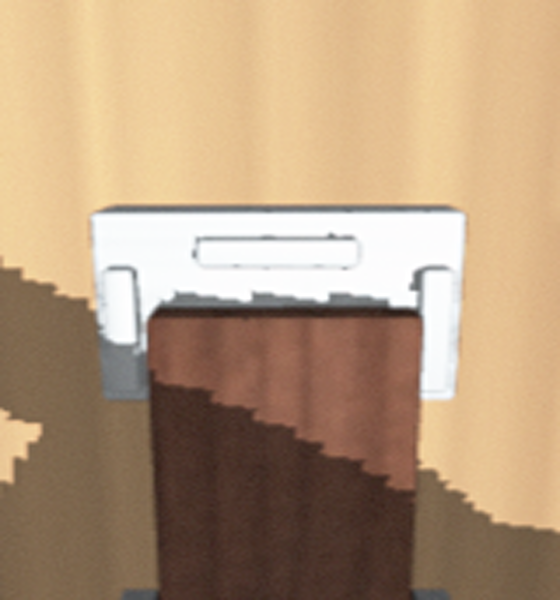

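```bash
python3 - <<'E'
from h import *
T=T_tool();c=cam("wrist");iT=np.linalg.inv(T)
f=lambda uv,z:(np.c_[pt(c,uv,z),np.ones(len(uv))]@iT.T)[:,:3].round(4)
print("end fence inner",f([(200+193/3.5,149.3),(200+360/3.5,149.3)],.036))
print("side",f([(200+137/3.5,150),(200+420/3.5,150)],.036))
print("scale end",f([(200+148.5/3.5,166),(200+421/3.5,166)],.057))
E
```

```text
end fence inner [[ 0.0631 -0.0129  0.0121]
 [ 0.0631  0.0115  0.0121]]
side [[ 0.0628 -0.0211  0.0121]
 [ 0.0628  0.0203  0.0121]]
scale end [[ 0.0586 -0.0171 -0.0089]
 [ 0.0586  0.018  -0.0089]]
```

The remaining correction is about (+0.12, -0.10) cm. I'll descend toward the bed by feel.

```bash
python3 -m handwheel '[{"grip":2.0,"linear":[0.12,-0.1,0.3],"rotation":[0,0,0]},{"grip":2.0,"linear":[0.12,-0.1,0.8],"rotation":[0,0,0]},{"grip":2.0,"linear":[0.12,-0.1,1.2],"rotation":[0,0,0]},{"grip":2.0,"linear":[0.12,-0.1,1.2],"rotation":[0,0,0]},{"grip":2.0,"linear":[0.12,-0.1,1.2],"rotation":[0,0,0]}]'
python3 -m handwheel '[{"grip":2.0,"linear":[0,0,0.2],"rotation":[0,0,0]},{"grip":2.0,"linear":[0,0,0.2],"rotation":[0,0,0]}]'
python3 -m handwheel '[{"grip":2.0,"linear":[0,0,0.2],"rotation":[0,0,0]},{"grip":2.0,"linear":[0,0,0.2],"rotation":[0,0,0]}]'
```

```text
time_s: 8.62
eef_pos: [0.4874, -0.098, 0.0354]
eef_rot: [-0.0, 0.645, 0.764, -0.0]
wrist_force: [-0.0, -0.2, 0.1]
opening: 0.4
time_s: 8.78
eef_pos: [0.4877, -0.0981, 0.0336]
eef_rot: [-0.0, 0.645, 0.764, -0.0]
wrist_force: [-1.1, -0.0, -0.5]
opening: 0.395
time_s: 8.95
eef_pos: [0.4876, -0.0981, 0.0316]
eef_rot: [-0.0, 0.645, 0.764, -0.0]
wrist_force: [-0.4, 1.1, -0.2]
opening: 0.399
```

```bash
python3 -m handwheel '[{"grip":2.0,"linear":[0,0,0.15],"rotation":[0,0,0]},{"grip":2.0,"linear":[0,0,0.15],"rotation":[0,0,0]}]'
python3 -m handwheel '[{"grip":2.0,"linear":[0,0,0.1],"rotation":[0,0,0]},{"grip":2.0,"linear":[0,0,0.1],"rotation":[0,0,0]},{"grip":2.0,"linear":[0,0,0.1],"rotation":[0,0,0]}]'
python3 - <<'E'
from h import *
im,c=snap("wrist","w8");T=T_tool();print(T.round(4))
cv2.imwrite("pics/w8z.png",cv2.resize(im[60:260,200:360],None,fx=3.5,fy=3,interpolation=cv2.INTER_CUBIC))
E
```

```text
time_s: 9.12
eef_pos: [0.4878, -0.0982, 0.0302]
eef_rot: [0.0, 0.645, 0.764, 0.0]
wrist_force: [-0.4, 0.5, -0.1]
opening: 0.402
time_s: 9.37
eef_pos: [0.4878, -0.0982, 0.0301]
eef_rot: [-0.0, 0.645, 0.764, -0.0]
wrist_force: [-4.4, 1.0, 9.2]
opening: 0.399
[[-1.686e-01  9.857e-01 -2.000e-04  4.878e-01]
 [ 9.857e-01  1.686e-01 -1.000e-04 -9.820e-02]
 [-0.000e+00 -2.000e-04 -1.000e+00  3.010e-02]
 [ 0.000e+00  0.000e+00  0.000e+00  1.000e+00]]
```

View pics/w8z.png

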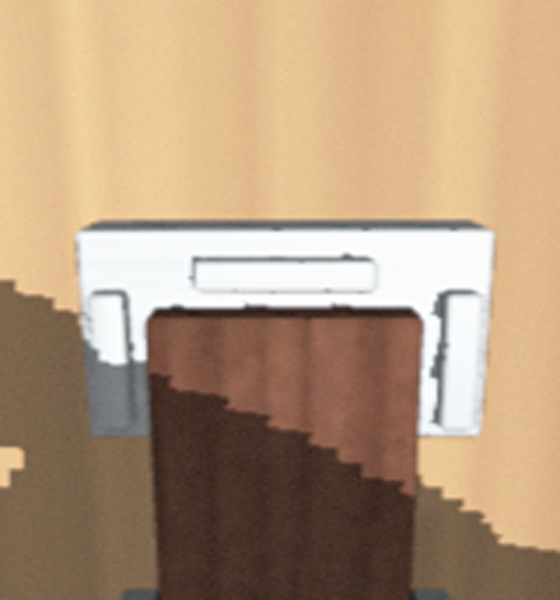

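The scale is seated between the fences. The side gaps are about equal, the TCP is at 30.1 mm, and the press is 9 N. I'll hold slightly firmer, then release and check.

```bash
python3 -m handwheel '[{"grip":2.0,"linear":[0,0,0.06],"rotation":[0,0,0]},{"grip":2.0,"linear":[0,0,0.06],"rotation":[0,0,0]},{"grip":2.0,"linear":[0,0,0.06],"rotation":[0,0,0]},{"grip":2.0,"linear":[0,0,0.06],"rotation":[0,0,0]}]'
python3 -m handwheel '[{"grip":2.0,"linear":[0,0,-0.1],"rotation":[0,0,0]},{"grip":5.2,"linear":[0,0,-0.1],"rotation":[0,0,0]},{"grip":5.2,"linear":[0,0,-0.1],"rotation":[0,0,0]},{"grip":5.2,"linear":[0,0,-0.1],"rotation":[0,0,0]},{"grip":5.2,"linear":[0,0,-0.1],"rotation":[0,0,0]},{"grip":5.2,"linear":[0,0,-1.5],"rotation":[0,0,0]},{"grip":5.2,"linear":[0,0,-4],"rotation":[0,0,0]},{"grip":5.2,"linear":[0,0,-7],"rotation":[0,0,0]},{"grip":5.2,"linear":[0,0,-7],"rotation":[0,0,0]},{"grip":5.2,"linear":[0,0,-7],"rotation":[0,0,0]}]'
python3 - <<'E'
from h import *
im,c=snap("wrist","w9");T=T_tool();print(T.round(4))
im,c=snap("side","d9");cv2.imwrite("pics/d9z.png",cv2.resize(im[120:240,240:380],None,fx=4,fy=4,interpolation=cv2.INTER_CUBIC))
E
```

```text
time_s: 9.75
eef_pos: [0.4879, -0.0982, 0.0301]
eef_rot: [-0.0, 0.645, 0.764, -0.0]
wrist_force: [-6.0, 1.6, 15.5]
opening: 0.397
time_s: 10.58
eef_pos: [0.4892, -0.0989, 0.1004]
eef_rot: [0.002, 0.645, 0.764, 0.001]
wrist_force: [-0.3, 0.0, -0.5]
opening: 0.609
[[-1.684e-01  9.857e-01  1.100e-03  4.880e-01]
 [ 9.857e-01  1.684e-01 -5.000e-04 -9.830e-02]
 [-6.000e-04  1.000e-03 -1.000e+00  9.900e-02]
 [ 0.000e+00  0.000e+00  0.000e+00  1.000e+00]]
```

View pics/w9.png

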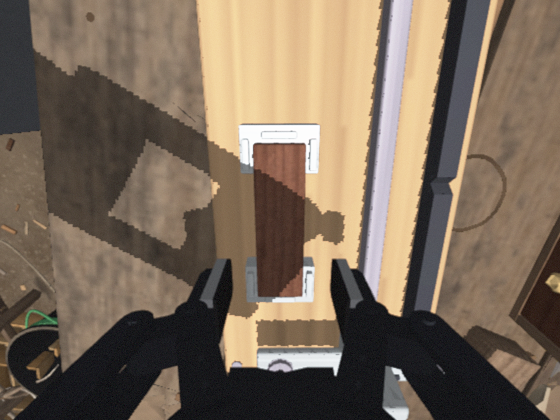

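View pics/d9z.png

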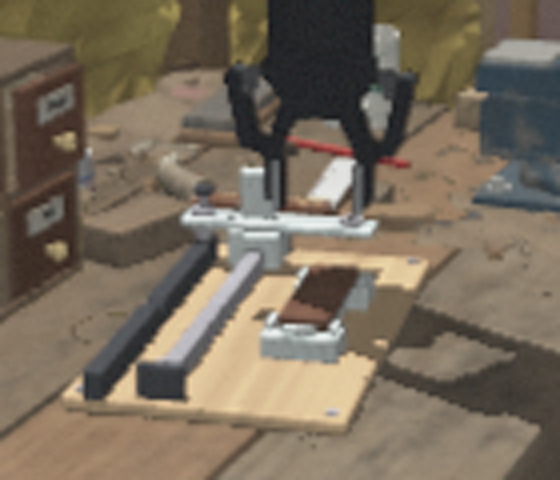

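The scale lies squarely between both end fences, at columns 253–306 and rows 143–298. To be sure about the pressing, I'll also press on top with closed fingers.

```bash
python3 -m handwheel '[{"grip":0,"linear":[0,0,0],"rotation":[0,0,0]},{"grip":0,"linear":[0,0,0],"rotation":[0,0,0]},{"grip":0,"linear":[0,0,0],"rotation":[0,0,0]},{"grip":0,"linear":[0,0,2],"rotation":[0,0,0]},{"grip":0,"linear":[0,0,4],"rotation":[0,0,0]},{"grip":0,"linear":[0,0,5],"rotation":[0,0,0]},{"grip":0,"linear":[0,0,5.3],"rotation":[0,0,0]},{"grip":0,"linear":[0,0,5.5],"rotation":[0,0,0]},{"grip":0,"linear":[0,0,5.5],"rotation":[0,0,0]},{"grip":0,"linear":[0,0,5.5],"rotation":[0,0,0]}]'
python3 -m handwheel '[{"grip":0,"linear":[0,0,0.2],"rotation":[0,0,0]},{"grip":0,"linear":[0,0,0.2],"rotation":[0,0,0]}]'
python3 -m handwheel '[{"grip":0,"linear":[0,0,0.2],"rotation":[0,0,0]},{"grip":0,"linear":[0,0,0.2],"rotation":[0,0,0]}]'
```

```text
time_s: 11.52
eef_pos: [0.4884, -0.0984, 0.0444]
eef_rot: [0.001, 0.645, 0.764, 0.0]
wrist_force: [0.3, 0.4, 0.2]
opening: 0.003
time_s: 11.68
eef_pos: [0.4882, -0.0983, 0.0422]
eef_rot: [0.001, 0.645, 0.764, 0.0]
wrist_force: [0.8, -0.0, -0.0]
opening: -0.001
time_s: 11.85
eef_pos: [0.4882, -0.0984, 0.0401]
eef_rot: [0.001, 0.645, 0.764, 0.0]
wrist_force: [-0.5, -0.4, 0.6]
opening: 0.004
```

```bash
python3 -m handwheel '[{"grip":0,"linear":[0,0,0.15],"rotation":[0,0,0]},{"grip":0,"linear":[0,0,0.15],"rotation":[0,0,0]},{"grip":0,"linear":[0,0,0.15],"rotation":[0,0,0]},{"grip":0,"linear":[0,0,0.15],"rotation":[0,0,0]}]'
```

```text
time_s: 12.18
eef_pos: [0.4883, -0.0984, 0.04]
eef_rot: [0.0, 0.645, 0.764, 0.0]
wrist_force: [-5.4, 2.2, 17.8]
opening: -0.002
```

The scale's top is at 40.0 mm under an 18 N press, so it is seated. I'll rise and turn 90° for the fin.

```bash
python3 - <<'E'
from h import *
print(np.degrees(status.get_obs()["q"]).round(1))
E
python3 -m handwheel '[{"grip":0,"linear":[0,0,-1],"rotation":[0,0,0]},{"grip":0,"linear":[0,0,-4],"rotation":[0,0,0]},{"grip":0,"linear":[0,0,-8],"rotation":[0,0,0]},{"grip":0,"linear":[0,0,-12],"rotation":[0,0,0]},{"grip":5,"linear":[0,0,-14],"rotation":[0,0,0]},{"grip":5,"linear":[0,0,-14],"rotation":[0,0,0]}]'
```

```text
[-25.1  16.1 110.5  -0.   53.3 -34.8]
time_s: 12.68
eef_pos: [0.4911, -0.0996, 0.1843]
eef_rot: [0.005, 0.645, 0.764, 0.001]
wrist_force: [0.3, 0.2, 0.7]
opening: 0.271
```

```bash
python3 - <<'E'
from h import *
i=cams.camera_info("wrist");f=210/np.tan(np.radians(i["fovy"])/2)
T=np.array([[-1.839e-01,9.829e-01,-9e-4,.4731],[.9829,.1839,0,-.1382],[1e-4,-9e-4,-1,.2505],[0,0,0,1]])
c=(f,i["cx"],i["cy"],T@i["mount"]);z=lambda L:np.array(L)/3+[250,75]-1/3
for h in(.05,.055,.06):
  P=pt(c,z([(97,515),(470,518)]),h);print(h,P.round(4),np.linalg.norm(P[0]-P[1]))
  u=(P[1]-P[0])/np.linalg.norm(P[1]-P[0]);print("fin",P[0]+u*.094,np.degrees(np.arctan2(u[1],u[0])))
print(T_tool().round(4))
E
```

```text
0.05 [[ 0.49   -0.2208  0.05  ]
 [ 0.6447 -0.1932  0.05  ]] 0.15715776200156362
fin [ 0.58250898 -0.20431309  0.05      ] 10.125227190444525
0.055 [[ 0.4895 -0.2184  0.055 ]
 [ 0.642  -0.1912  0.055 ]] 0.15487227862420633
fin [ 0.58204404 -0.20190039  0.055     ] 10.125227190444543
0.06 [[ 0.489  -0.216   0.06  ]
 [ 0.6393 -0.1892  0.06  ]] 0.1525867952468492
fin [ 0.58157911 -0.19948769  0.06      ] 10.12522719044453
[[-0.1686  0.9856  0.0096  0.4911]
 [ 0.9857  0.1687 -0.0044 -0.0996]
 [-0.006   0.0087 -0.9999  0.1843]
 [ 0.      0.      0.      1.    ]]
```

The arm top is at about z = 0.055 m (155 mm long, as given) and the fin is near (0.582, -0.202). The travel to the notch should be about 145 mm. Moving above it with a quarter turn.

```bash
python3 -m handwheel '[{"grip":5,"linear":[-1,0.6,0],"rotation":[0,0,7]},{"grip":5,"linear":[-2,1.2,0],"rotation":[0,0,14]},{"grip":5,"linear":[-3,1.9,0],"rotation":[0,0,21]},{"grip":5,"linear":[-4,2.5,0],"rotation":[0,0,28]},{"grip":5,"linear":[-5,3.1,0],"rotation":[0,0,35]},{"grip":5,"linear":[-6,3.8,0],"rotation":[0,0,42]},{"grip":5,"linear":[-7,4.4,0],"rotation":[0,0,49]},{"grip":5,"linear":[-8,5,0],"rotation":[0,0,56]},{"grip":5,"linear":[-9,5.6,0],"rotation":[0,0,63]},{"grip":5,"linear":[-10,6.2,0],"rotation":[0,0,70]},{"grip":5,"linear":[-11,6.8,0],"rotation":[0,0,77]},{"grip":5,"linear":[-11.6,7.25,0],"rotation":[0,0,84]}]'
python3 -m handwheel '[{"grip":5,"linear":[0,0,0],"rotation":[0,0,6]},{"grip":5,"linear":[0,0,0],"rotation":[0,0,6]},{"grip":5,"linear":[0,0,0],"rotation":[0,0,6]},{"grip":5,"linear":[0,0,0],"rotation":[0,0,6]}]'
python3 - <<'E'
from h import *
im,c=snap("wrist","w10");T=T_tool();print(T.round(4),np.degrees(np.arctan2(T[1,0],T[0,0])))
E
```

```text
time_s: 13.68
eef_pos: [0.5787, -0.201, 0.177]
eef_rot: [-0.0, 0.991, 0.133, -0.001]
wrist_force: [-0.3, 0.2, 0.1]
opening: 0.585
time_s: 14.02
eef_pos: [0.5783, -0.1999, 0.1776]
eef_rot: [-0.0, 0.996, 0.086, -0.0]
wrist_force: [0.6, 0.4, -0.4]
opening: 0.59
[[ 9.853e-01  1.710e-01 -7.000e-04  5.784e-01]
 [ 1.710e-01 -9.853e-01  4.000e-04 -2.000e-01]
 [-6.000e-04 -6.000e-04 -1.000e+00  1.778e-01]
 [ 0.000e+00  0.000e+00  0.000e+00  1.000e+00]] 9.848735054638995
```

View pics/w10.png

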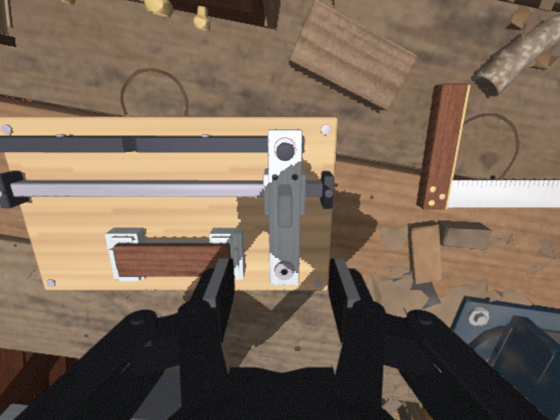

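The guide is in view with its bar at columns 269–300, the plunger head at (285,150) and the fin at about (285,208). The notch is at about column 129 on the index bar. Enlarging.

```bash
python3 - <<'E'
import cv2
a=cv2.imread("pics/w10.png");cv2.imwrite("pics/w10z.png",cv2.resize(a[120:290,225:345],None,fx=4.5,fy=3.5,interpolation=cv2.INTER_CUBIC))
cv2.imwrite("pics/w10n.png",cv2.resize(a[120:170,80:200],None,fx=6,fy=6,interpolation=cv2.INTER_CUBIC))
E
```

```text
(no output)
```

View pics/w10z.png

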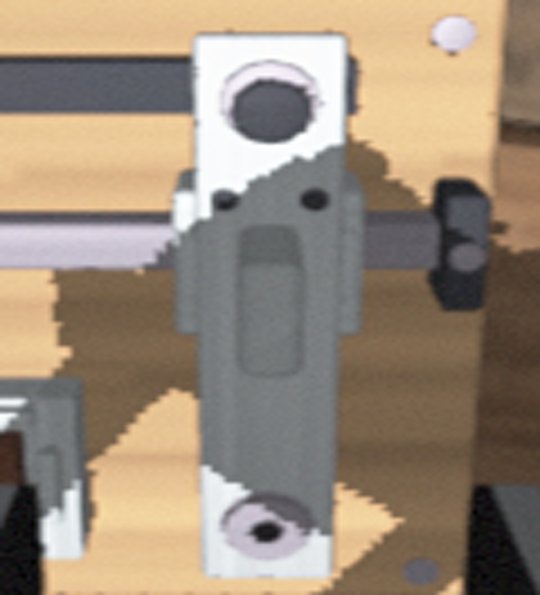

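View pics/w10n.png

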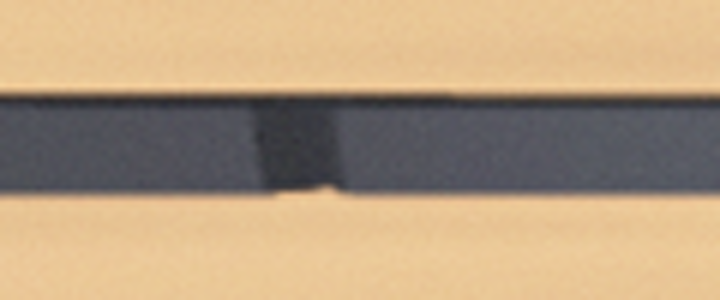

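```bash
python3 - <<'E'
from h import *
T=T_tool();c=cam("wrist");iT=np.linalg.inv(T)
f=lambda uv,z:(np.c_[pt(c,uv,z),np.ones(len(uv))]@iT.T)[:,:3].round(4)
for h in (.09,.095,.10):
  q=f([(277.9,195.1),(292.1,195.1),(292.1,227.1),(277.9,227.1)],h);print(h,q[:,:2],q.mean(0))
print("arm",f([(225+193/4.5,120+36/3.5),(225+347/4.5,120+36/3.5),(225+203/4.5,120+575/3.5),(225+332/4.5,120+575/3.5)],.055))
print("notch",f([(80+250/6,120+105/6),(80+338/6,120+105/6),(80+265/6,120+188/6),(80+343/6,120+188/6)],.032))
P=pt(c,[(130,144)],.032);print(P)
E
```

```text
0.09 [[ 0.0163 -0.0029]
 [ 0.0163  0.0085]
 [-0.0113  0.0088]
 [-0.0113 -0.003 ]] [0.0025  0.00285 0.0878 ]
0.095 [[ 0.0178 -0.0028]
 [ 0.0178  0.0083]
 [-0.0093  0.0086]
 [-0.0093 -0.0029]] [0.00425 0.0028  0.0828 ]
0.1 [[ 0.0193 -0.0028]
 [ 0.0193  0.0081]
 [-0.0072  0.0084]
 [-0.0072 -0.0029]] [0.00605 0.0027  0.0778 ]
arm [[ 0.0639 -0.0117  0.1228]
 [ 0.0639  0.0177  0.1228]
 [-0.0892 -0.0115  0.1229]
 [-0.0892  0.0178  0.1228]]
notch [[ 0.0555 -0.1501  0.1458]
 [ 0.0555 -0.1363  0.1458]
 [ 0.0426 -0.15    0.1459]
 [ 0.0426 -0.1376  0.1458]]
[[ 0.60257774 -0.05025579  0.032     ]]
```

The arm width is 29.3 mm and the fin top is about 11.5 x 27 mm, both near the given sizes. The fin is at tool (0.4, 0.3) cm, and the notch is about 146 mm away along -tool y. I'll descend to the fin and grip it.

```bash
python3 -m handwheel '[{"grip":5,"linear":[0.4,0.3,2],"rotation":[0,0,0]},{"grip":5,"linear":[0.4,0.3,4],"rotation":[0,0,0]},{"grip":5,"linear":[0.4,0.3,6],"rotation":[0,0,0]},{"grip":5,"linear":[0.4,0.3,8],"rotation":[0,0,0]},{"grip":5,"linear":[0.4,0.3,10],"rotation":[0,0,0]},{"grip":5,"linear":[0.4,0.3,11.2],"rotation":[0,0,0]},{"grip":5,"linear":[0.4,0.3,11.7],"rotation":[0,0,0]},{"grip":5,"linear":[0.4,0.3,11.7],"rotation":[0,0,0]},{"grip":5,"linear":[0.4,0.3,11.7],"rotation":[0,0,0]}]'
python3 - <<'E'
from h import *
im,c=snap("wrist","w11");T=T_tool();print(T.round(4))
im,c=snap("side","d11");cv2.imwrite("pics/d11z.png",cv2.resize(im[120:240,240:380],None,fx=4,fy=4,interpolation=cv2.INTER_CUBIC))
E
```

```text
time_s: 14.82
eef_pos: [0.5837, -0.2028, 0.0619]
eef_rot: [0.0, 0.996, 0.085, 0.0]
wrist_force: [-0.2, -1.0, 0.5]
opening: 0.588
[[ 0.9856  0.1689  0.0018  0.5841]
 [ 0.1689 -0.9856 -0.001  -0.203 ]
 [ 0.0016  0.0013 -1.      0.0625]
 [ 0.      0.      0.      1.    ]]
```

View pics/w11.png

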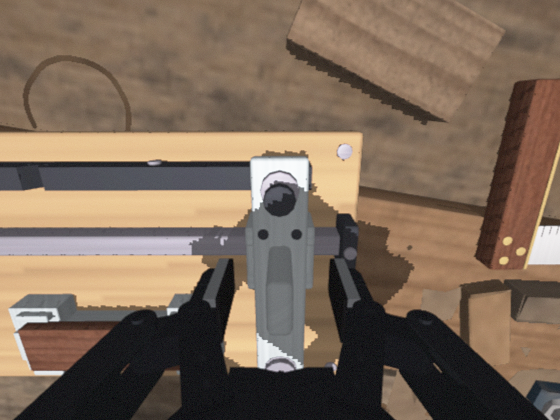

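View pics/d11z.png

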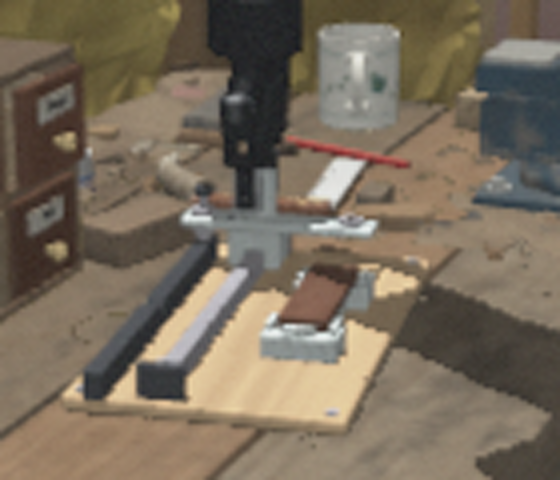

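The fin (column about 280) stands centred between the open fingers. Closing.

```bash
python3 -m handwheel '[{"grip":2.5,"linear":[0,0,0],"rotation":[0,0,0]},{"grip":2.5,"linear":[0,0,0],"rotation":[0,0,0]},{"grip":2.5,"linear":[0,0,0],"rotation":[0,0,0]},{"grip":2.5,"linear":[0,0,0],"rotation":[0,0,0]}]'
python3 -m handwheel '[{"grip":0.5,"linear":[0,0,0],"rotation":[0,0,0]},{"grip":0.5,"linear":[0,0,0],"rotation":[0,0,0]},{"grip":0.5,"linear":[0,0,0],"rotation":[0,0,0]},{"grip":0.5,"linear":[0,0,0],"rotation":[0,0,0]},{"grip":0.5,"linear":[0,0,0],"rotation":[0,0,0]}]'
```

```text
time_s: 15.25
eef_pos: [0.5834, -0.2027, 0.0617]
eef_rot: [0.0, 0.996, 0.085, 0.0]
wrist_force: [-0.4, 0.0, -0.1]
opening: 0.296
time_s: 15.67
eef_pos: [0.5833, -0.2026, 0.0615]
eef_rot: [0.0, 0.996, 0.085, 0.0]
wrist_force: [-2.2, 1.8, 4.7]
opening: 0.128
```

The fin is gripped, with an opening of 11 mm. I'll slide most of the way, then feel for the notch.

```bash
python3 -m handwheel '[{"grip":0.5,"linear":[0,-0.4,0],"rotation":[0,0,0]},{"grip":0.5,"linear":[0,-1,0],"rotation":[0,0,0]},{"grip":0.5,"linear":[0,-2,0],"rotation":[0,0,0]},{"grip":0.5,"linear":[0,-3,0],"rotation":[0,0,0]},{"grip":0.5,"linear":[0,-3,0],"rotation":[0,0,0]},{"grip":0.5,"linear":[0,-3,0],"rotation":[0,0,0]}]'
python3 -m handwheel '[{"grip":0.5,"linear":[0,-1,0],"rotation":[0,0,0]},{"grip":0.5,"linear":[0,-2.2,0],"rotation":[0,0,0]},{"grip":0.5,"linear":[0,-3.4,0],"rotation":[0,0,0]},{"grip":0.5,"linear":[0,-4.6,0],"rotation":[0,0,0]},{"grip":0.5,"linear":[0,-5.8,0],"rotation":[0,0,0]},{"grip":0.5,"linear":[0,-7,0],"rotation":[0,0,0]},{"grip":0.5,"linear":[0,-8.2,0],"rotation":[0,0,0]},{"grip":0.5,"linear":[0,-9.2,0],"rotation":[0,0,0]},{"grip":0.5,"linear":[0,-10,0],"rotation":[0,0,0]},{"grip":0.5,"linear":[0,-10,0],"rotation":[0,0,0]},{"grip":0.5,"linear":[0,-10,0],"rotation":[0,0,0]}]'
python3 - <<'E'
from h import *
im,c=snap("wrist","w12");T=T_tool();print(T.round(4))
cv2.imwrite("pics/w12z.png",cv2.resize(im[120:320,140:360],None,fx=3,fy=3,interpolation=cv2.INTER_CUBIC))
E
```

```text
time_s: 16.17
eef_pos: [0.5779, -0.1715, 0.0615]
eef_rot: [-0.0, 0.996, 0.085, -0.0]
wrist_force: [-2.0, 0.8, 5.6]
opening: 0.129
time_s: 17.08
eef_pos: [0.5608, -0.0728, 0.0615]
eef_rot: [-0.001, 0.996, 0.085, -0.0]
wrist_force: [-3.8, 1.0, 7.7]
opening: 0.125
[[ 9.856e-01  1.691e-01 -9.000e-04  5.608e-01]
 [ 1.691e-01 -9.856e-01  1.200e-03 -7.300e-02]
 [-7.000e-04 -1.400e-03 -1.000e+00  6.150e-02]
 [ 0.000e+00  0.000e+00  0.000e+00  1.000e+00]]
```

View pics/w12z.png

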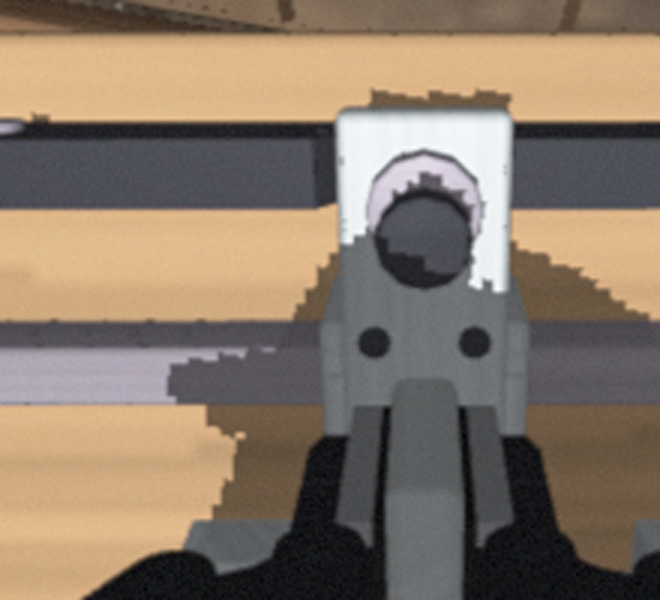

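The guide moved 131 mm with the fingers. The notch's far edge is visible at zoom column 315, just ahead of the arm.

```bash
python3 - <<'E'
from h import *
T=T_tool();c=cam("wrist");iT=np.linalg.inv(T)
f=lambda uv,z:(np.c_[pt(c,uv,z),np.ones(len(uv))]@iT.T)[:,:3].round(4)
print(f([(140+315/3,120+150/3),(140+317/3,120+190/3)],.032), f([(140+340/3,120+200/3),(140+510/3,120+200/3)],.055))
E
python3 -m handwheel '[{"grip":0.5,"linear":[0,-0.2,0],"rotation":[0,0,0]},{"grip":0.5,"linear":[0,-0.4,0],"rotation":[0,0,0]},{"grip":0.5,"linear":[0,-0.6,0],"rotation":[0,0,0]},{"grip":0.5,"linear":[0,-0.8,0],"rotation":[0,0,0]},{"grip":0.5,"linear":[0,-0.8,0],"rotation":[0,0,0]}]'

```

```text
[[ 0.0488 -0.0213  0.0295]
 [ 0.0408 -0.0212  0.0295]] [[ 0.0449 -0.0146  0.0065]
 [ 0.0449  0.0145  0.0064]]
time_s: 17.55
eef_pos: [0.5596, -0.0658, 0.0615]
eef_rot: [-0.0, 0.996, 0.085, -0.0]
wrist_force: [-4.1, -1.8, 6.4]
opening: 0.136
```

The notch centre is about 14.8 mm from the previous pose, so some 7 mm remain. I'll take small steps.

```bash
for i in 1; do :; done; python3 -m handwheel '[{"grip":0.5,"linear":[0,-0.2,0],"rotation":[0,0,0]},{"grip":0.5,"linear":[0,-0.2,0],"rotation":[0,0,0]}]'
python3 -m handwheel '[{"grip":0.5,"linear":[0,-0.2,0],"rotation":[0,0,0]},{"grip":0.5,"linear":[0,-0.2,0],"rotation":[0,0,0]}]'
python3 -m handwheel '[{"grip":0.5,"linear":[0,-0.2,0],"rotation":[0,0,0]},{"grip":0.5,"linear":[0,-0.2,0],"rotation":[0,0,0]},{"grip":0.5,"linear":[0,-0.2,0],"rotation":[0,0,0]}]'
python3 - <<'E'
from h import *
im,c=snap("wrist","w13");T=T_tool();print(T.round(4),status.get_obs()["wrist_force"])
cv2.imwrite("pics/w13z.png",cv2.resize(im[120:320,140:360],None,fx=3,fy=3,interpolation=cv2.INTER_CUBIC))
E
```

```text
time_s: 17.72
eef_pos: [0.5592, -0.0637, 0.0615]
eef_rot: [-0.0, 0.996, 0.085, -0.0]
wrist_force: [-3.1, -0.3, 7.6]
opening: 0.133
time_s: 17.88
eef_pos: [0.5588, -0.0612, 0.0615]
eef_rot: [-0.001, 0.996, 0.085, -0.0]
wrist_force: [-3.9, 1.3, 8.5]
opening: 0.131
time_s: 18.13
eef_pos: [0.5583, -0.0584, 0.0615]
eef_rot: [-0.001, 0.996, 0.085, -0.001]
wrist_force: [-3.6, 6.0, 10.0]
opening: 0.132
[[ 9.856e-01  1.689e-01 -1.300e-03  5.583e-01]
 [ 1.689e-01 -9.856e-01  2.800e-03 -5.830e-02]
 [-8.000e-04 -3.000e-03 -1.000e+00  6.150e-02]
 [ 0.000e+00  0.000e+00  0.000e+00  1.000e+00]] [-4.43088269  5.79790059 10.27337023]
```

View pics/w13z.png

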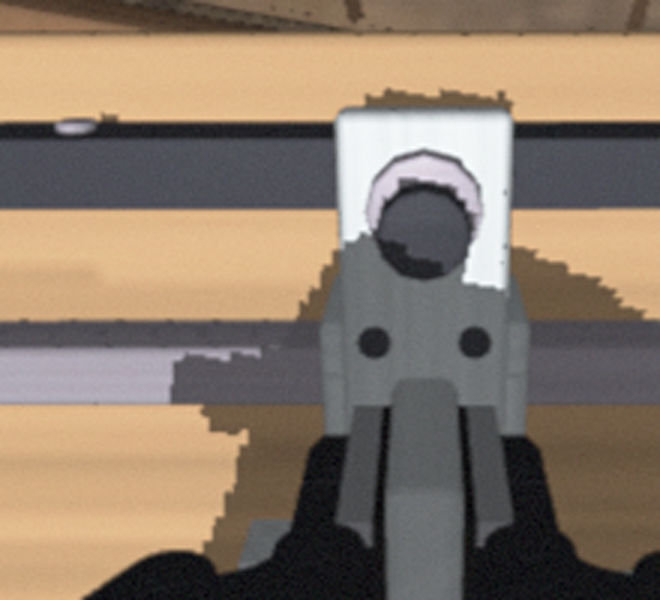

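The plunger head has shifted about 3 px in the image, which means it is dropping, and the guide now pulls forward with about 6 N. I'll follow it until the pull dies out.

```bash
python3 -m handwheel '[{"grip":0.5,"linear":[0,-0.2,0],"rotation":[0,0,0]},{"grip":0.5,"linear":[0,-0.2,0],"rotation":[0,0,0]},{"grip":0.5,"linear":[0,-0.2,0],"rotation":[0,0,0]}]'
python3 -m handwheel '[{"grip":0.5,"linear":[0,-0.1,0],"rotation":[0,0,0]},{"grip":0.5,"linear":[0,-0.1,0],"rotation":[0,0,0]},{"grip":0.5,"linear":[0,-0.1,0],"rotation":[0,0,0]}]'
python3 - <<'E'
from h import *
im,c=snap("wrist","w14");T=T_tool();print(T.round(4),status.get_obs()["wrist_force"])
cv2.imwrite("pics/w14z.png",cv2.resize(im[120:320,140:360],None,fx=3,fy=3,interpolation=cv2.INTER_CUBIC))
E
```

```text
time_s: 18.43
eef_pos: [0.5582, -0.0579, 0.0615]
eef_rot: [-0.0, 0.996, 0.085, -0.0]
wrist_force: [-4.2, -0.9, 6.7]
opening: 0.13
time_s: 18.68
eef_pos: [0.5582, -0.0577, 0.0615]
eef_rot: [0.0, 0.996, 0.085, -0.0]
wrist_force: [-2.7, -4.0, 5.9]
opening: 0.131
[[ 9.857e-01  1.686e-01 -4.000e-04  5.582e-01]
 [ 1.686e-01 -9.857e-01 -6.000e-04 -5.770e-02]
 [-5.000e-04  5.000e-04 -1.000e+00  6.150e-02]
 [ 0.000e+00  0.000e+00  0.000e+00  1.000e+00]] [-3.18471834 -3.45257008  5.55622002]
```

View pics/w14z.png

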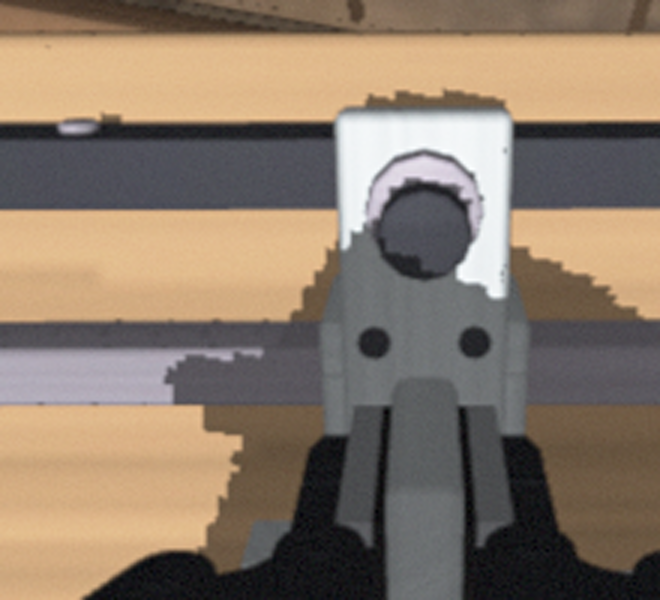

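The notch holds the guide: a 3 mm command moved it only 0.6 mm and the force along y went from +6 to -4 N. Its position matches the 14.8 mm prediction. I'll relax the push by 1 mm, then check the plunger drop and the scale.

```bash
python3 -m handwheel '[{"grip":0.5,"linear":[0,0.1,0],"rotation":[0,0,0]},{"grip":0.5,"linear":[0,0.1,0],"rotation":[0,0,0]},{"grip":0.5,"linear":[0,0.1,0],"rotation":[0,0,0]},{"grip":0.5,"linear":[0,0.1,0],"rotation":[0,0,0]}]'
python3 - <<'E'
from h import *
im,c=snap("wrist","w15");print(status.get_obs()["wrist_force"],status.get_obs()["opening"])
T=T_tool()
for n,r in (("before",120+240/3),("now",120+231/3)):
    pass
for z in (.076,.074,.072,.070): print(z,proj(c,(T@np.array([.0445,0,T[2,3]-z,1]))[:3]).round(1))
s,_=snap("side","d15");cv2.imwrite("pics/d15z.png",cv2.resize(s[120:240,240:380],None,fx=4,fy=4,interpolation=cv2.INTER_CUBIC))
def head(p):
    g=cv2.cvtColor(cv2.imread(p),cv2.COLOR_BGR2GRAY)[175:220,262:300];m=(g<75).astype(np.uint8)
    k,l,st,ce=cv2.connectedComponentsWithStats(m);j=1+np.argmax(st[1:,4]);return st[j],ce[j]
for p in("w12","w13","w14","w15"):print(p,head(f"pics/{p}.png"))
E
```

```text
time_s: 19.07
eef_pos: [0.5582, -0.058, 0.0615]
eef_rot: [-0.0, 0.996, 0.085, -0.0]
wrist_force: [-4.8, -0.6, 7.4]
opening: 0.129
[-3.83833649 -1.19150958  7.20054996] 0.12845460102360765
0.076 [[281.8 199.6]]
0.074 [[281.8 198.3]]
0.072 [[281.8 197. ]]
0.07 [[281.8 195.8]]
w12 (array([  3,   7,  32,  35, 381], dtype=int32), array([17.17847769, 25.80052493]))
w13 (array([  3,   6,  32,  32, 327], dtype=int32), array([17.57492355, 23.47706422]))
w14 (array([  3,   6,  32,  33, 284], dtype=int32), array([17.12323944, 21.95774648]))
w15 (array([  3,   6,  33,  33, 274], dtype=int32), array([17.71532847, 22.31021898]))
```

View pics/d15z.png

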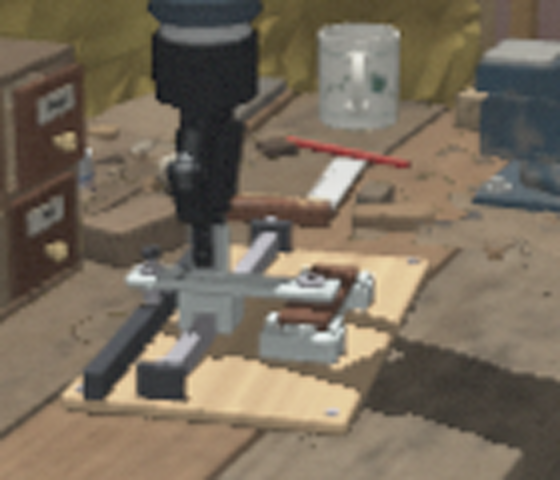

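View pics/w15.png

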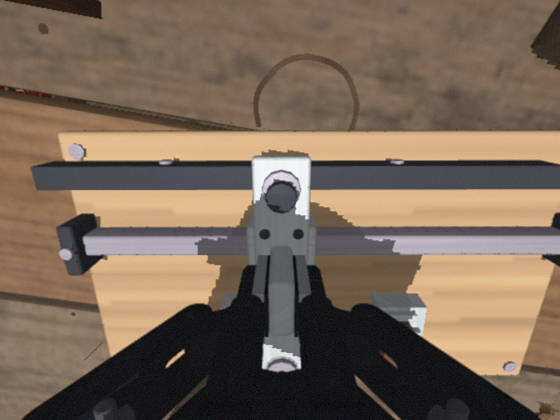

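The head shifted about 3 px at 0.64 px/mm, which gives a drop of about 4 mm (seated). The notch is hidden under the arm, the scale is still in the bed beneath the guide, and the push is near zero. Handing in.

```bash
python3 -c "
from bench import ctrl
print(ctrl.hand_in())"
```

```text
the job is handed in; nothing more can be done
None
```

The scale is in the bed and the guide is in the notch with the fin still gripped. I handed the job in at about 19 s of the 72 s; no verdict was reported.

**Scale:** I laid it between the fences and pressed it twice: about 15 N while gripped, then 18 N on top with closed fingers. Its top then stood at 40.0 mm, which is the seated height, and the last side picture shows it still in place under the guide.

**Guide:** I slid it about 146 mm by the fin. At the notch it first pulled forward with about 6 N, then held back a further 3 mm command with about 4 N. I eased the push to about 1 N. The plunger's head dropped by roughly 4 mm, judged from a 3-pixel shift in the wrist picture, so that figure is coarse. The grip opening is about 11 mm on the 12 mm fin.

**Bystanders:** the arm did not come near the sanding block, the tin or the thick block.

**Disagreements:**
- The side camera put the scale about 8 mm away from where the scene and wrist views put it, so I went by the wrist view.
- A steady 7 N vertical and 4 N sideways force remained on the wrist while holding the fin, probably a slight misfit of the grip.

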